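# Raise, load and reset a small flow rack

### The job

Fill the small flow rack. First put the plug adapter that was left in the lane into the small open tray; twist the T-knob on the rack's telescoping leg to unlock it, pull the leg up to its highest notch and twist the knob back to lock it; only then put every bulb carton into the lane, upright and lengthwise, so that they all run down in a row against the stop. When they are in, unlock the leg again, lower it to its middle notch and lock it there for picking, with the row still in place; leave the other things on the bench where they are.

Things in the scene. Friction and masses are not known exactly. Their poses are not given: they have to be found in the camera images.
- flow_rack: fixed rack on the bench: grey base plate 105 (x) x 480 mm (y), 10 mm thick, carrying the lane and, at its +y end, the telescoping leg, whose vertical axis is at (0, 210 mm) in this frame. Origin on the bench under the middle of the base (its edges lie at y -235 and +245 mm); x, y level, z up; the lane runs along y. Its place and yaw vary
- lane: aluminium channel 67 mm wide inside, 360 long; side walls 4 mm thick, 18 high over the floor; stop wall 35 high at its low end, other end open. Origin at the stop's inner face, top of the rollers, mid-width, 62 mm over the bench; y along the floor from the stop to the open end (uphill), z square to the floor, x across. Hinged at the origin about x. A row of three cartons fills the first 255 mm
- lane_entry (a point): middle of the lane floor's edge at its open end, axes as the lane's. It rests on a bracket of the leg: level with the stop end when the leg is down, about 0.15 m over the bench (floor sloping about 14 degrees) at the highest notch, half that slope at the middle one. The floor is a bed of free rollers 15 mm thick: cartons run down it by themselves at either slope, not when level
- leg (a joint): height of the leg's sliding section above its lowest position, m, 0 (the start) to 0.095 (end stop). A pin locks it in side notches at 0 to 0.006, 0.041 to 0.051 (middle) and 0.087 to 0.095 (highest); locked, it rests on its notch's lower edge. While unlocked it sinks under its load (6 to 8 N) unless held up
- knob (a joint): twist of the leg's T-knob, rad: 0 fully locked, growing counter-clockwise seen from above to 1.1 (end stop, fully unlocked). Above about 0.8 the pin is clear and the leg can slide; below, it cannot slide from one notch to another. Light friction (0.04 N m) keeps it where it is left. Starts at 0 to 0.12
- knob_grip (a point): centre of the T-knob's bar, on the leg's axis, where to grip it: a black bar 60 mm long (this point's x), 14 thick (its y), 24 high, 0.176 m over the bench when the leg is down, rising with it; the point turns with the knob. Free all round; a black collar 44 mm across begins 30 mm below this point
- carton_a: bulb carton, closed box 55 (its own x) x 85 (its own y) x 60 mm high, about 70 g; origin at the centre of its underside, z up. Two or three cartons are present (an absent one reads None), upright on the open bench at any yaw, in front of the rack or to its right
- carton_b: another such carton, the same in size and frame
- carton_c: another such carton, the same in size and frame
- adapter: black plug adapter lying in the lane at the start, with its own x along the lane: body 36 mm (x) x 27 mm (y -16 to +11), 37 mm high, a narrower stub to y -26 and two brass prongs to y +26; 35 g. Origin at the middle of its underside, z up. Easily gripped across its x, fingers fore and aft along the lane
- tray: fixed small open grey tray, 110 x 110 mm outside, 28 mm high, walls and floor 4 mm thick, left of the cartons; origin at the centre of its underside
- rubber_disc: black rubber disc lying flat, 48 mm across, 11 high, among the cartons; a bystander, leave it
- caster_wheel: black plastic wheel lying flat, 62 mm across, 16 high; a bystander, leave it
- solder_reel: blue-flanged reel of solder standing on its flange, 60 mm across, 44 high, right rear; a bystander, leave it

How it is judged:
On the way, in this order (a step that is already met when the one before it is completed fails the run):
1. the plug adapter lies in the tray (x of adapter in the frame of tray between -0.052 and 0.052 m and y of adapter in the frame of tray between -0.052 and 0.052 m and height (world z) of adapter below 0.045 m and linear speed of adapter below 0.02 m/s), for 0.2 s.
2. the leg is unlocked: knob twisted beyond 0.8 rad (value of joint knob above 0.8 rad), for 0.1 s.
3. the unlocked leg is drawn up to its highest notch (value of joint leg above 0.083 m and value of joint knob above 0.7 rad), for 0.1 s.
4. the leg is locked in its highest notch while the cartons still stand on the bench (value of joint leg above 0.083 m and value of joint knob below 0.3 rad and height (world z) of each of carton_a, carton_b, carton_c below 0.03 m), for 0.3 s.
5. every carton is at rest in the row against the stop, the leg locked in its highest notch (value of joint leg above 0.083 m and value of joint knob below 0.3 rad and x of carton_a in the frame of lane between -0.012 and 0.012 m and z of carton_a in the frame of lane between -0.006 and 0.006 m and angle between the z axis of each of carton_a, carton_b, carton_c and the z axis of lane, either way round below 0.12 rad and linear speed of each of carton_a, carton_b, carton_c below 0.02 m/s and (y of carton_a in the frame of lane between 0.037 and 0.049 m or (y of carton_a in the frame of lane between 0.118 and 0.138 m and (y of carton_b in the frame of lane between 0.037 and 0.049 m or y of carton_c in the frame of lane between 0.037 and 0.049 m)) or (y of carton_a in the frame of lane between 0.199 and 0.227 m and (y of carton_b in the frame of lane between 0.118 and 0.138 m or y of carton_c in the frame of lane between 0.118 and 0.138 m))) and x of carton_b in the frame of lane between -0.012 and 0.012 m and z of carton_b in the frame of lane between -0.006 and 0.006 m and (y of carton_b in the frame of lane between 0.037 and 0.049 m or (y of carton_b in the frame of lane between 0.118 and 0.138 m and (y of carton_a in the frame of lane between 0.037 and 0.049 m or y of carton_c in the frame of lane between 0.037 and 0.049 m)) or (y of carton_b in the frame of lane between 0.199 and 0.227 m and (y of carton_a in the frame of lane between 0.118 and 0.138 m or y of carton_c in the frame of lane between 0.118 and 0.138 m))) and x of carton_c in the frame of lane between -0.012 and 0.012 m and z of carton_c in the frame of lane between -0.006 and 0.006 m and (y of carton_c in the frame of lane between 0.037 and 0.049 m or (y of carton_c in the frame of lane between 0.118 and 0.138 m and (y of carton_a in the frame of lane between 0.037 and 0.049 m or y of carton_b in the frame of lane between 0.037 and 0.049 m)) or (y of carton_c in the frame of lane between 0.199 and 0.227 m and (y of carton_a in the frame of lane between 0.118 and 0.138 m or y of carton_b in the frame of lane between 0.118 and 0.138 m)))), for 0.3 s.
6. the leg is unlocked again (value of joint knob above 0.8 rad), for 0.1 s.
At the end, for the whole second after the job is handed in: Leg in its middle notch (37 to 54 mm), locked (knob under 0.3 rad); adapter at rest in the tray; every carton present upright, lengthwise, at rest on the lane floor, within 12 mm of its mid-line, one against the stop, the others close behind (within 6 to 14 mm of a closed row) (all of step 1 and value of joint leg between 0.037 and 0.054 m and value of joint knob below 0.3 rad and x of carton_a in the frame of lane between -0.012 and 0.012 m and z of carton_a in the frame of lane between -0.006 and 0.006 m and angle between the z axis of each of carton_a, carton_b, carton_c and the z axis of lane, either way round below 0.12 rad and linear speed of each of carton_a, carton_b, carton_c below 0.02 m/s and (y of carton_a in the frame of lane between 0.037 and 0.049 m or (y of carton_a in the frame of lane between 0.118 and 0.138 m and (y of carton_b in the frame of lane between 0.037 and 0.049 m or y of carton_c in the frame of lane between 0.037 and 0.049 m)) or (y of carton_a in the frame of lane between 0.199 and 0.227 m and (y of carton_b in the frame of lane between 0.118 and 0.138 m or y of carton_c in the frame of lane between 0.118 and 0.138 m))) and x of carton_b in the frame of lane between -0.012 and 0.012 m and z of carton_b in the frame of lane between -0.006 and 0.006 m and (y of carton_b in the frame of lane between 0.037 and 0.049 m or (y of carton_b in the frame of lane between 0.118 and 0.138 m and (y of carton_a in the frame of lane between 0.037 and 0.049 m or y of carton_c in the frame of lane between 0.037 and 0.049 m)) or (y of carton_b in the frame of lane between 0.199 and 0.227 m and (y of carton_a in the frame of lane between 0.118 and 0.138 m or y of carton_c in the frame of lane between 0.118 and 0.138 m))) and x of carton_c in the frame of lane between -0.012 and 0.012 m and z of carton_c in the frame of lane between -0.006 and 0.006 m and (y of carton_c in the frame of lane between 0.037 and 0.049 m or (y of carton_c in the frame of lane between 0.118 and 0.138 m and (y of carton_a in the frame of lane between 0.037 and 0.049 m or y of carton_b in the frame of lane between 0.037 and 0.049 m)) or (y of carton_c in the frame of lane between 0.199 and 0.227 m and (y of carton_a in the frame of lane between 0.118 and 0.138 m or y of carton_b in the frame of lane between 0.118 and 0.138 m)))); the robot touches nothing.
It fails at once if a bystander is pushed more than 5 cm from its place (distance of any of rubber_disc, caster_wheel, solder_reel from where it was at the start of the episode above 0.05 m).
Of carton_a, carton_b, carton_c only 2 to 3 are there at a start; the rules pass over those that are not, and their reading is None.
At some moment in a run one of carton_a, carton_b, carton_c may be knocked a few centimetres aside while the robot is not near it.
Once in a run the grip may slacken for a moment while it holds something.
It also fails if it takes over 200 s, if anything falls off the work surface, if the arm or the gripper's body presses on something with over 40 N, if the wrist force passes 120 N, or if a joint passes its speed limit or range.

### The arm

A 7-joint arm with a two-finger parallel gripper is mounted at the origin on a cart in front of the work surface, level with it; the furniture and walls round the work are solid. World frame = base frame: x ahead of the robot, y to its left, z up, the work surface at z = 0. Lengths are in m, angles in rad, forces in N, time in s.
With the tool pointing down it reaches from about 0.4 to 0.875 m from the base axis. Payload 19.3 kg.
Tool frame: the origin (TCP) lies midway between the tips of the shut fingers; the grasp point (between the pads) lies 19 mm behind it (bot.pinch_z is the distance from the TCP to the grasp point, in m); z points along the fingers, y is the line along which they close (so a half turn about z gives the same grasp; the last joint's range is limited). The gripper opens to 85 mm and grips with 20 to 120 N. Pads are 22 mm wide; open, the fingers measure 114 mm over their backs; the gripper's body (76 mm by 85 mm) begins 54 mm behind the grasp point. The pads swing forward as they close: fully open they stand 13 mm farther back than shut.
Start: joints at [-1.415, 0.521, -0.036, 1.599, 0.021, 1.021, -0.113], TCP at [0.14, 0.609, 0.231] pointing down, gripper open.
Joint ranges: [-2.91, 2.91], [-0.3, 2.13], [-1.5, 1.42], [0.17, 2.43], [-1.26, 4.41], [0.16, 1.93], [-2.52, 2.52]. Speed limits (rad/s): [1.89, 1.89, 2.39, 2.39, 3.01, 3.01, 3.01].

### API

Orientations are given as [roll, pitch, yaw] about the fixed x, y, z axes, in that order (R = Rz(yaw) Ry(pitch) Rx(roll)).
In Python, from workcell import observe, viewer, bot gives the robot as it stands. The module is installed in compiled form; this text tells all that it offers.
- The arm moves only by the tool play_rows, never from a script. Its argument "motion" is a list of rows, each a list of 7 numbers: the shift along the tool's x, y, z in cm, then the turn, a rotation vector about the tool's x, y, z in rad, then the opening, from -1 (shut) to 1 (fully open), so that 0 is half open. A call has exactly 5 rows; each row is the pose to reach, as a shift and turn from the pose commanded when the call began, along the tool's axes at that moment; what a row does not reach only later rows make up. A row lasts 1/10 s, in which the tool goes at most 50 mm and 8.59 degrees, less where a joint would pass 70% of its speed; a pose out of reach is approached as far as the arm can. A call with a gripper value outside its range is refused whole. The fingers move at their own pace and stop on an object; "squeeze" is the grip in N (left out, the last holds). Time passes only in rows, so rows that repeat a pose let the fingers close, or fill a call up. It gives the time, the measured TCP pose, the force, the opening and the grip force at its end, in the units of the state.
- observe(): the state, without advancing time (a new reading comes with each control period).
- viewer.grab_frame(name): name is "side" or "top"; returns (picture, depth): 480x640x3 uint8, red, green, blue; 480x640 float32, m along the optical axis (not along the pixel's ray), 0 where there is no reading.
- viewer.camera_info(name): a dict with "fx", "fy", "cx", "cy" (pixels), "R" (3x3) and "t" (3): a world point X has camera coordinates R X + t. Camera axes: x right, y down, z forward; pixel columns grow to the right and rows downward; lengths in m; the calibration is good to about 2 mm. A picture is of the moment at which its call begins. camera_info takes no time and is no camera call.
- bot.job_done(): hands the job in; it is judged then, once.
The state is a dict: "clock": time; "qpos": joint angles; "qd": joint speeds; "joint_efforts": joint torques, N m; "position": TCP position; "tool_rot": TCP orientation; "force": force on the tool from outside, world axes, zero at the start; "moment": the same for the moment, N m; "grip_width": finger opening in m; "finger_force": force on a finger pad.
Only numpy, scipy, OpenCV 4.12 (cv2) and the standard library are available. Lean on these libraries where they do the work, as an engineer would, in place of code of your own. Each camera call takes 0.05 s, during which the arm holds its last target. There are 200 camera calls.

## Working session

There is one attempt and no reset: what is moved stays moved. The work goes in short steps, Python scripts to look and compute and a tool call to move; the robot and the scene stay as the last step left them, time stands still between calls to the robot, and variables do not carry over. Pictures are saved under pics/ and viewed, at most 14 in all, crops included, and the job is handed in when it is done.

Besides the shell and the picture viewer there is one more tool, called after "Emit:" as name(argument=value, ...) on one line, values as JSON. play_rows: Moves the arm, as the interface text tells. Its arguments: {"type":"object","properties":{"motion":{"type":"array"},"squeeze":{"type":"number"}},"required":["motion"]}

```bash
ls; mkdir -p pics; python3 - <<'E'
from workcell import observe, viewer, bot
import cv2,numpy as np
for n in("side","top"):
    p,d=viewer.grab_frame(n); cv2.imwrite(f"pics/{n}0.png",p[:,:,::-1]); np.save(f"pics/{n}0.npy",d)
    print(n,viewer.camera_info(n))
print(observe(),bot.pinch_z)
E
```

```text
pics
side {'fx': 451.4035864075792, 'fy': 451.4035864075792, 'cx': 312.70233413394436, 'cy': 240.25131822320898, 'R': array([[ 0.93461462, -0.3555191 , -0.01008368],
       [-0.1763931 , -0.43872307, -0.88113991],
       [ 0.30883813,  0.82530493, -0.47274811]]), 't': array([-0.49687204,  0.19131289,  0.97474154])}
top {'fx': 442.7451001536973, 'fy': 442.7451001536973, 'cx': 319.1346449084684, 'cy': 241.47494439827827, 'R': array([[-0.0268206 , -0.9995659 , -0.01219326],
       [-0.98640843,  0.02844167, -0.16183163],
       [ 0.16210818,  0.00768712, -0.98674305]]), 't': array([-0.03295569,  0.53254737,  1.11641519])}
{'clock': 0.1, 'qpos': array([-1.41520773,  0.5219843 , -0.03632171,  1.59993581,  0.02122443,
        1.02110461, -0.11278666]), 'qd': array([-0.00021226, -0.0009547 , -0.00066902,  0.00145906, -0.00011071,
       -0.00160133,  0.0006026 ]), 'joint_efforts': array([ 2.80700726e-03, -9.28489780e+01,  1.98317394e+00, -3.70527935e+01,
        1.79639517e-02,  5.47184827e-03,  4.45600975e-06]), 'position': array([0.13989767, 0.60883461, 0.23077017]), 'tool_rot': array([-3.14055064e+00,  9.66202211e-05,  2.91581401e+00]), 'force': array([ 0.40293439, -0.84522941, -0.40008073]), 'moment': array([0.01567151, 0.00815879, 0.00298135]), 'finger_force': 0.0, 'grip_width': 0.08561858368577281} 0.0187
```

View pics/top0.png

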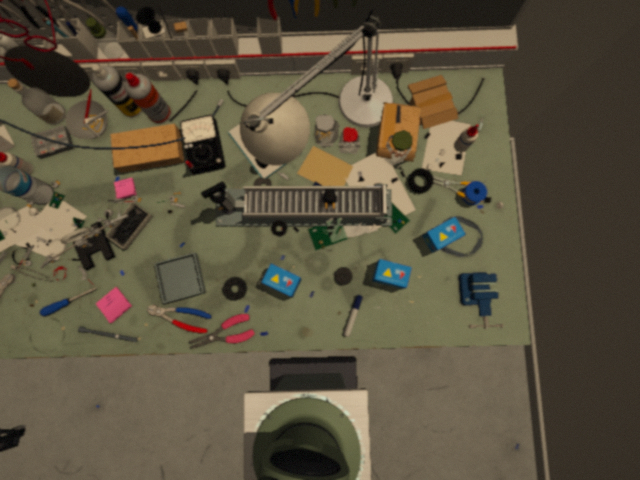

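View pics/side0.png

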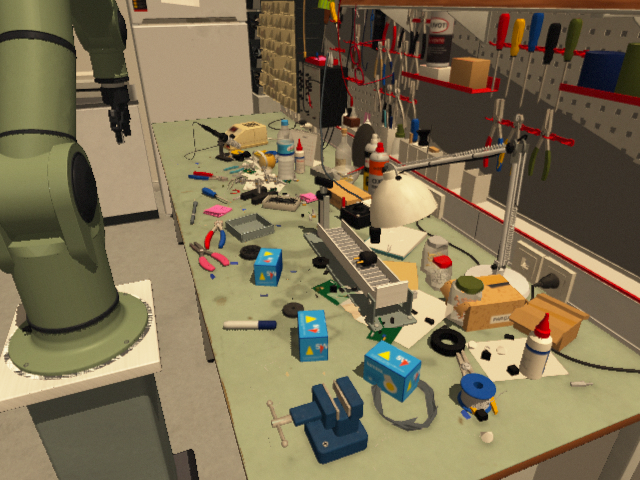

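```bash
cat > h.py <<'E'
from workcell import observe, viewer, bot
import cv2,numpy as np
from scipy.spatial.transform import Rotation as R
def grab(n,save=None):
    p,d=viewer.grab_frame(n)
    if save: cv2.imwrite(f"pics/{save}.png",p[:,:,::-1])
    return p,cloud(n,d)
def cloud(n,d):
    c=viewer.camera_info(n); v,u=np.mgrid[:480,:640]
    P=np.stack([(u-c["cx"])/c["fx"]*d,(v-c["cy"])/c["fy"]*d,d],-1)
    return np.where(d[...,None]>0,(P-c["t"])@c["R"],np.nan)
def proj(n,X):
    c=viewer.camera_info(n); q=c["R"]@np.array(X)+c["t"]; return c["fx"]*q[0]/q[2]+c["cx"],c["fy"]*q[1]/q[2]+c["cy"]
def ray(n,u,v,z):
    c=viewer.camera_info(n); o=-c["R"].T@c["t"]; r=c["R"].T@np.array([(u-c["cx"])/c["fx"],(v-c["cy"])/c["fy"],1])
    return o+r*(z-o[2])/r[2]
def rect(P):
    (c,s,a)=cv2.minAreaRect((P[:,:2]*1000).astype(np.float32))
    if s[0]<s[1]: s=s[::-1];a+=90   # a = long axis direction
    return np.round(c,1),np.round(s,1),round((a+90)%180-90,1)
def blobs(m,P,minn=30):
    n,l,st,_=cv2.connectedComponentsWithStats(m.astype(np.uint8))
    for i in range(1,n):
        if st[i,4]>=minn:
            Q=P[l==i]; Q=Q[~np.isnan(Q[:,0])]
            yield Q,st[i]
# plan: waypoints (pos m, yaw, pitch-rotvec world, opening) -> call rows
def Rd(yaw,tilt=(0,0,0)): return R.from_rotvec(tilt)*R.from_euler('xyz',[np.pi,0,yaw])
def plan(wps,start=None,step=.045,rs=.13):
    """start=(pos,R); wps: (pos,R,open,extra_rows)"""
    if start is None:
        o=observe(); start=(o["position"],R.from_euler('xyz',o["tool_rot"]))
    p,r=start; rows=[]
    for w in wps:
        q,s,g=w[:3]; q=np.array(q,float); dv=(s*r.inv()).as_rotvec()
        n=max(1,int(np.ceil(max(np.linalg.norm(q-p)/(w[4] if len(w)>4 else step),np.linalg.norm(dv)/rs))))
        for k in range(1,n+1): rows.append((p+(q-p)*k/n,R.from_rotvec(dv*k/n)*r,g))
        rows+= [(q,s,g)]*(w[3] if len(w)>3 else 0); p,r=q,s
    while len(rows)%5: rows.append(rows[-1])
    p,r=start
    for i in range(0,len(rows),5):
        out=[]
        for q,s,g in rows[i:i+5]:
            t=np.round(r.inv().apply(q-p)*100,2); a=np.round((r.inv()*s).as_rotvec(),3)
            out.append("["+",".join(f"{x:g}" for x in [*(t+0.0),*(a+0.0),g])+"]")
        print("["+",".join(out)+"]")
        r_=r; r=r_*R.from_rotvec(a); p=p+r_.apply(t/100)
    return p,r
E
python3 - <<'E'
from h import *
T=cv2.imread("pics/top0.png")[:,:,::-1]; P=cloud("top",np.load("pics/top0.npy"))
Z=P[...,2]; h=cv2.cvtColor(T,cv2.COLOR_RGB2HSV)
print("cartons")
roi=np.zeros(Z.shape,bool); roi[200:310,240:480]=1
for Q,s in blobs(roi&(Z>.045)&(Z<.075),P,150): print(rect(Q),np.median(Q[:,2]),s)
print("tall things z>.15 in rack area")
roi=np.zeros(Z.shape,bool); roi[60:260,190:420]=1
for Q,s in blobs(roi&(Z>.15),P,20): print(rect(Q),Q[:,2].min(),Q[:,2].max(),s)
print("lane")
roi=np.zeros(Z.shape,bool); roi[170:235,225:400]=1
for Q,s in blobs(roi&(Z>.055)&(Z<.13),P,50): print(rect(Q),np.median(Q[:,2]),s)
print("adapter")
for Q,s in blobs(roi&(Z>.085)&(Z<.13),P,10): print(rect(Q),np.median(Q[:,2]),s)
print("tray")
roi[:]=0; roi[245:315,145:215]=1
for Q,s in blobs(roi&(Z>.015)&(Z<.04),P,50): print(rect(Q),s)
S=cv2.imread("pics/side0.png"); cv2.imwrite("pics/s0c.png",cv2.resize(S[170:345,280:430],None,fx=3.4,fy=3.4))
cv2.imwrite("pics/t0c.png",cv2.resize(T[170:235,190:400,::-1],None,fx=3.8,fy=3.8,interpolation=2))
E
```

```text
cartons
(array([624.1, -33. ]), array([359.9,  38.9]), 88.0) 0.06019414982218282 [ 245  200  138   13 1649]
(array([594.8, -40.1]), array([374.7,  13.9]), 86.9) 0.06000264180972106 [243 214 146   7 400]
(array([ 541.9, -376.4]), array([87.5, 54.8]), -62.8) 0.06046494225627996 [427 217  39  34 723]
(array([ 442.2, -233.7]), array([86.1, 56. ]), 73.2) 0.06036177764497308 [374 259  38  29 757]
(array([433.7,  52.3]), array([86.3, 54.7]), 62.5) 0.06044550059972148 [262 263  39  34 731]
tall things z>.15 in rack area
(array([810.7,  21.8]), array([236.7, 158.8]), 89.5) 0.1500363314482092 0.3111124475603823 [ 240   60   97   96 3806]
(array([ 945.9, -171.2]), array([6.1, 3.9]), -32.8) 0.15143019778287842 0.20327372376658734 [363  60   3  13  24]
(array([ 934.7, -181.5]), array([13.5,  4.9]), -87.7) 0.1506025612816878 0.2228977829611297 [367  60   5  17  74]
(array([ 936.5, -198.2]), array([17.5, 14. ]), 53.7) 0.15149613479793353 0.2245445044580397 [373  60   6  17  90]
(array([639.6, 196.2]), array([59.6, 17.8]), -62.3) 0.15030572757054278 0.19195630161562002 [201 181  26  18 233]
lane
(array([636. , -40.9]), array([376.1, 100.5]), 87.6) 0.06250381191294031 [ 243  183  146   38 3825]
(array([632.9, 181.4]), array([33.3, 12.6]), -48.2) 0.08277724510996624 [225 193  10  16  92]
adapter
(array([ 627.4, -216. ]), array([72.5,  9.6]), -0.7) 0.09629771144203506 [382 185   5  29 115]
(array([643.7, -77.9]), array([37.5, 33.4]), -1.4) 0.09371951249664615 [323 188  14  15 176]
(array([635.4, 178.7]), array([26.3, 11.5]), -45.8) 0.10557772251274046 [225 193   8  12  43]
tray
(array([449.5, 324.2]), array([111.8, 111. ]), -76.2) [155 252  50  52 396]
(array([361.6, 292.8]), array([76.2, 13.8]), 81.6) [177 308  29   7  98]
```

View pics/t0c.png

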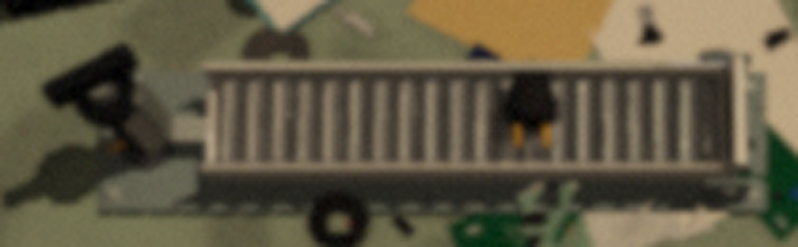

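View pics/s0c.png

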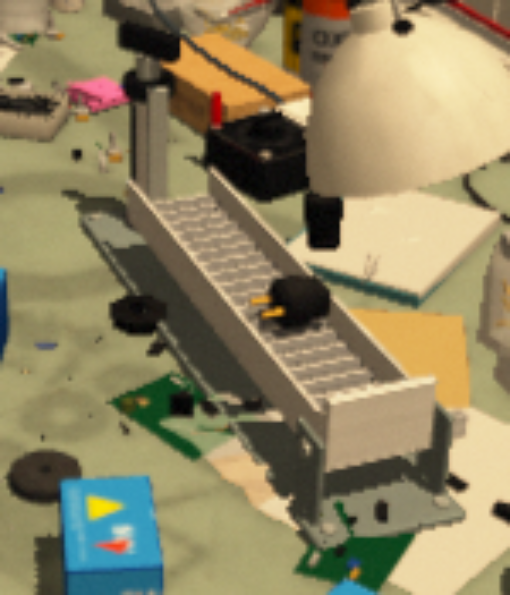

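```bash
python3 - <<'E'
from h import *
y=3.108
plan([((.45,.2,.25),Rd(y),1),((.639,-.078,.22),Rd(y),1),((.639,-.078,.14),Rd(y),1,3)])
E
```

```text
[[-3.28,-2.74,-0.16,0,0,-0.016,1],[-6.56,-5.48,-0.31,0,0,-0.032,1],[-9.84,-8.23,-0.47,0,0,-0.048,1],[-13.13,-10.97,-0.63,0,0,-0.064,1],[-16.41,-13.71,-0.79,0,0,-0.08,1]]
[[-3.05,-3,-0.15,-0.001,0,-0.016,1],[-6.1,-5.99,-0.31,-0.001,0,-0.032,1],[-9.15,-8.99,-0.47,-0.001,0,-0.048,1],[-12.2,-11.98,-0.62,-0.001,0,-0.064,1],[-15.25,-14.98,-0.78,-0.001,0,-0.08,1]]
[[-2.81,-3.23,-0.16,0,0,-0.016,1],[-5.61,-6.46,-0.32,0,0,-0.032,1],[-8.2,-9.77,0.05,0,0,-0.032,1],[-10.78,-13.08,0.43,0,0,-0.032,1],[-13.37,-16.39,0.8,0,0,-0.032,1]]
[[-2.48,-3.4,0.38,0,0,0,1],[-4.95,-6.79,0.75,0,0,0,1],[-7.43,-10.18,1.13,0,0,0,1],[-9.91,-13.58,1.5,0,0,0,1],[-12.39,-16.97,1.88,0,0,0,1]]
[[0,0,4,0,0,0,1],[0,0,8,0,0,0,1],[0,0,8,0,0,0,1],[0,0,8,0,0,0,1],[0,0,8,0,0,0,1]]
```

Emit:
play_rows(motion=[[-3.28,-2.74,-0.16,0,0,-0.016,1],[-6.56,-5.48,-0.31,0,0,-0.032,1],[-9.84,-8.23,-0.47,0,0,-0.048,1],[-13.13,-10.97,-0.63,0,0,-0.064,1],[-16.41,-13.71,-0.79,0,0,-0.08,1]])

```text
clock: 0.6
position: [0.2699, 0.4371, 0.2391]
tool_rot: [-3.141, -0.0, 2.996]
force: [0.7, 0.2, -0.4]
grip_width: 0.0857
finger_force: 0.0
```

Emit:
play_rows(motion=[[-3.05,-3,-0.15,0,0,-0.016,1],[-6.1,-5.99,-0.31,0,0,-0.032,1],[-9.15,-8.99,-0.47,0,0,-0.048,1],[-12.2,-11.98,-0.62,0,0,-0.064,1],[-15.25,-14.98,-0.78,0,0,-0.08,1]])

```text
clock: 1.1
position: [0.399, 0.2667, 0.247]
tool_rot: [-3.141, -0.0, 3.076]
force: [0.8, 0.7, 0.0]
grip_width: 0.0852
finger_force: 0.0
```

Emit:
play_rows(motion=[[-2.81,-3.23,-0.16,0,0,-0.016,1],[-5.61,-6.46,-0.32,0,0,-0.032,1],[-8.2,-9.77,0.05,0,0,-0.032,1],[-10.78,-13.08,0.43,0,0,-0.032,1],[-13.37,-16.39,0.8,0,0,-0.032,1]])

```text
clock: 1.6
position: [0.5216, 0.0944, 0.2388]
tool_rot: [-3.142, -0.0, 3.108]
force: [0.4, 1.4, 0.0]
grip_width: 0.0852
finger_force: 0.0
```

Emit:
play_rows(motion=[[-2.48,-3.4,0.38,0,0,0,1],[-4.95,-6.79,0.75,0,0,0,1],[-7.43,-10.18,1.13,0,0,0,1],[-9.91,-13.58,1.5,0,0,0,1],[-12.39,-16.97,1.88,0,0,0,1]])

```text
clock: 2.1
position: [0.6396, -0.0792, 0.2197]
tool_rot: [3.141, -0.0, 3.108]
force: [-0.2, 1.5, -0.0]
grip_width: 0.0858
finger_force: 0.0
```

Emit:
play_rows(motion=[[0,0,4,0,0,0,1],[0,0,8,0,0,0,1],[0,0,8,0,0,0,1],[0,0,8,0,0,0,1],[0,0,8,0,0,0,1]])

```text
clock: 2.6
position: [0.64, -0.0777, 0.1424]
tool_rot: [-3.142, 0.003, 3.108]
force: [0.0, -0.6, 0.1]
grip_width: 0.0856
finger_force: 0.0
```

Emit:
play_rows(motion=[[0,0,4,0,0,0,1],[0,0,7.3,0,0,0,1],[0,0,7.3,0,0,0,1],[0,0,7.3,0,0,0,-0.6],[0,0,7.3,0,0,0,-0.6]], squeeze=50)

```text
clock: 3.1
position: [0.6405, -0.0779, 0.0699]
tool_rot: [-3.141, 0.003, 3.108]
force: [-0.1, -0.3, 0.2]
grip_width: 0.0589
finger_force: 0.0
```

Emit:
play_rows(motion=[[0,0,0,0,0,0,-0.6],[0,0,0,0,0,0,-0.6],[0,0,0,0,0,0,-0.6],[0,0,-1,0,0,0,-0.6],[0,0,-3,0,0,0,-0.6]])

```text
clock: 3.6
position: [0.6384, -0.0777, 0.0974]
tool_rot: [3.142, -0.002, 3.108]
force: [-0.1, -0.5, -0.4]
grip_width: 0.0363
finger_force: 49.8
```

Emit:
play_rows(motion=[[0,0,-4,0,0,0,-0.6],[0,0,-8,0,0,0,-0.6],[0,0,-10,0,0,0,-0.6],[0,0,-10,0,0,0,-0.6],[0,0,-10,0,0,0,-0.6]])

```text
clock: 4.1
position: [0.639, -0.0777, 0.1979]
tool_rot: [3.142, 0.001, 3.108]
force: [0.0, -0.2, -1.2]
grip_width: 0.036
finger_force: 49.8
```

```bash
python3 - <<'E'
from h import *
o=observe();print(o['position'],o['grip_width'])
y=3.108
plan([((.54,.15,.23),Rd(y),-.6),((.4495,.3242,.12),Rd(y),-.6,1)])
E
```

```text
[ 0.63901612 -0.07767889  0.19788834] 0.03596731444446679
[[1.78,3.74,-0.54,0,0,0,-0.6],[3.55,7.47,-1.07,0,0,0,-0.6],[5.33,11.21,-1.61,0,0,0,-0.6],[7.11,14.95,-2.15,0,0.001,0,-0.6],[8.88,18.68,-2.68,0,0.001,0,-0.6]]
[[1.78,3.74,-0.54,0,0,0,-0.6],[3.39,6.59,1.3,0,0,0,-0.6],[4.99,9.44,3.13,0,0,0,-0.6],[6.6,12.29,4.96,0,0,0,-0.6],[8.2,15.14,6.8,0,0,0,-0.6]]
[[1.61,2.85,1.83,0,0,0,-0.6],[3.21,5.71,3.66,0,0,0,-0.6],[3.21,5.71,3.66,0,0,0,-0.6],[3.21,5.71,3.66,0,0,0,-0.6],[3.21,5.71,3.66,0,0,0,-0.6]]
```

Emit:
play_rows(motion=[[1.78,3.74,-0.54,0,0,0,-0.6],[3.55,7.47,-1.07,0,0,0,-0.6],[5.33,11.21,-1.61,0,0,0,-0.6],[7.11,14.95,-2.15,0,0,0,-0.6],[8.88,18.68,-2.68,0,0,0,-0.6]])

```text
clock: 4.6
position: [0.5552, 0.1132, 0.2233]
tool_rot: [-3.141, -0.002, 3.108]
force: [2.1, 0.5, -0.5]
grip_width: 0.0361
finger_force: 49.9
```

Emit:
play_rows(motion=[[1.78,3.74,-0.54,0,0,0,-0.6],[3.39,6.59,1.3,0,0,0,-0.6],[4.99,9.44,3.13,0,0,0,-0.6],[6.6,12.29,4.96,0,0,0,-0.6],[8.2,15.14,6.8,0,0,0,-0.6]])

```text
clock: 5.1
position: [0.4785, 0.2668, 0.1545]
tool_rot: [-3.141, -0.001, 3.108]
force: [0.9, 0.7, -0.7]
grip_width: 0.0361
finger_force: 49.9
```

Emit:
play_rows(motion=[[1.61,2.85,1.83,0,0,0,-0.6],[3.21,5.71,3.66,0,0,0,-0.6],[3.21,5.71,7,0,0,0,-0.6],[3.21,5.71,10,0,0,0,-0.6],[3.21,5.71,12,0,0,0,-0.6]])

```text
clock: 5.6
position: [0.4482, 0.3235, 0.0332]
tool_rot: [-3.139, -0.002, 3.108]
force: [0.1, 0.3, -0.7]
grip_width: 0.0366
finger_force: 50.0
```

Emit:
play_rows(motion=[[0,0,1.5,0,0,0,-0.6],[0,0,2.1,0,0,0,-0.6],[0,0,2.1,0,0,0,-0.6],[0,0,2.1,0,0,0,0.1],[0,0,2.1,0,0,0,0.1]])

```text
clock: 6.1
position: [0.4501, 0.3245, 0.0159]
tool_rot: [3.141, 0.001, 3.108]
force: [-0.6, 1.0, -0.0]
grip_width: 0.0473
finger_force: 0.0
```

Emit:
play_rows(motion=[[0,0,0,0,0,0,0.1],[0,0,0,0,0,0,0.1],[0,0,-3,0,0,0,0.1],[0,0,-7,0,0,0,0.1],[0,0,-11,0,0,0,0.1]])

```text
clock: 6.6
position: [0.4493, 0.3239, 0.1263]
tool_rot: [-3.141, -0.001, 3.108]
force: [0.9, -0.4, 1.3]
grip_width: 0.0475
finger_force: 0.0
```

Emit:
play_rows(motion=[[0,0,-4,0,0,0,0.1],[0,0,-8,0,0,0,0.1],[0,0,-12,0,0,0,0.1],[0,0,-12,0,0,0,0.1],[0,0,-12,0,0,0,0.1]])

```text
clock: 7.1
position: [0.4497, 0.3244, 0.2459]
tool_rot: [3.14, 0.001, 3.108]
force: [0.2, -0.9, -1.0]
grip_width: 0.0471
finger_force: 0.0
```

```bash
python3 - <<'E'
from h import *
p,P=grab("top"); grab("side","s1")
Z=P[...,2]
roi=np.zeros(Z.shape,bool); roi[170:235,180:240]=1
for lo in (.158,.165,.17):
  for Q,s in blobs(roi&(Z>lo)&(Z<.2),P,20): print(lo,rect(Q),np.median(Q[:,2]),np.median(Q,0),s)
# tray contents
roi[:]=0; roi[245:315,150:215]=1
for Q,s in blobs(roi&(Z>.03)&(Z<.06),P,10): print("tray",rect(Q),np.median(Q[:,2]),s)
# lamp near
L=P[(P[...,0]>.66)&(P[...,0]<.9)&(abs(P[...,1])<.3)&(Z>.12)]
for a in (.12,.2,.28): 
  q=L[(L[:,2]>a)&(L[:,2]<a+.08)]
  if len(q): print("lamp",a,q.min(0),q.max(0))
o=observe();print(o['position'])
plan([((.52,.25,.28),Rd(2.7),.2),((.6396,.196,.27),Rd(2.054),.2,1)])
E
```

```text
0.158 (array([639.6, 195.8]), array([59.1, 17.3]), -62.9) 0.1861459451806154 [0.63777752 0.19530001 0.18614595] [201 181  26  18 220]
0.165 (array([639.8, 195.9]), array([59.1, 16.7]), -62.9) 0.18623732160720907 [0.63796309 0.19597282 0.18623732] [201 181  26  18 211]
0.17 (array([639.8, 195.9]), array([59.1, 16.7]), -62.9) 0.18650319865931883 [0.63877569 0.19607114 0.1865032 ] [201 181  26  18 200]
tray (array([452.5, 321. ]), array([35.9, 32.3]), -4.3) 0.03628728054529094 [173 269  13  15 151]
lamp 0.12 [ 0.7257442  -0.03115073  0.12005876] [0.89069388 0.14410608 0.19999738]
lamp 0.2 [ 0.75760241 -0.05261426  0.20000459] [0.86434339 0.1181509  0.27989695]
lamp 0.28 [ 0.84650395 -0.11671521  0.28005855] [ 0.89990304 -0.00370099  0.32311209]
[0.44919809 0.32395197 0.24431434]
[[-1.83,-1.79,-0.89,0,0,0.102,0.2],[-3.66,-3.58,-1.78,0,0,0.204,0.2],[-5.49,-5.37,-2.68,-0.001,0,0.306,0.2],[-7.32,-7.15,-3.57,-0.001,-0.001,0.408,0.2],[-9.75,-8.15,-3.37,-0.001,-0.001,0.537,0.2]]
[[-2.6,0.38,0.2,0,0,0.129,0.2],[-5.19,0.76,0.4,0,0,0.258,0.2],[-7.79,1.15,0.6,0,0,0.388,0.2],[-10.39,1.53,0.8,0,0,0.517,0.2],[-10.39,1.53,0.8,0,0,0.517,0.2]]
```

View pics/s1.png

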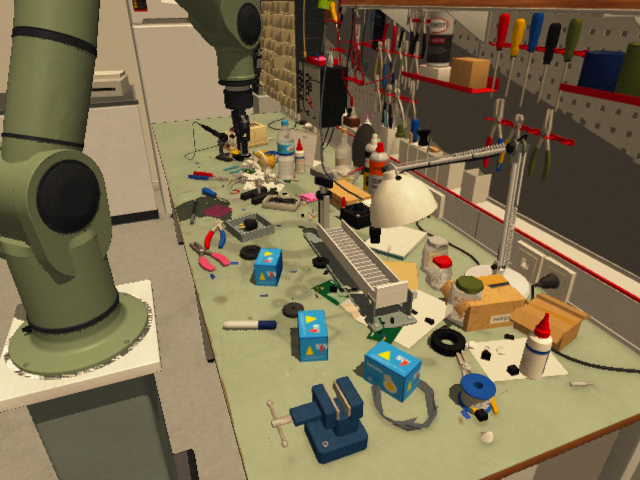

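Emit:
play_rows(motion=[[-1.83,-1.79,-0.89,0,0,0.102,0.2],[-3.66,-3.58,-1.78,0,0,0.204,0.2],[-5.49,-5.37,-2.68,0,0,0.306,0.2],[-7.32,-7.15,-3.57,0,0,0.408,0.2],[-9.75,-8.15,-3.37,0,0,0.537,0.2]])

```text
clock: 7.7
position: [0.5449, 0.238, 0.279]
tool_rot: [-3.141, 0.0, 2.566]
force: [0.6, 0.8, -0.5]
grip_width: 0.0508
finger_force: 0.0
```

Emit:
play_rows(motion=[[-2.6,0.38,0.2,0,0,0.129,0.2],[-5.19,0.76,0.4,0,0,0.258,0.2],[-7.79,1.15,0.6,0,0,0.388,0.2],[-10.39,1.53,0.8,0,0,0.527,0.2],[-10.39,1.53,0.8,0,0,0.527,0.2]])

```text
clock: 8.2
position: [0.6416, 0.1937, 0.2684]
tool_rot: [-3.139, 0.002, 2.036]
force: [-0.8, 0.1, -1.0]
grip_width: 0.0511
finger_force: 0.0
```

Emit:
play_rows(motion=[[0,0,3,0,0,0,0.2],[0,0,6,0,0,0,0.2],[0,0,6,0,0,0,0.2],[0,0,6,0,0,0,0.2],[0,0,6,0,0,0,0.2]])

```text
clock: 8.7
position: [0.6405, 0.1963, 0.2121]
tool_rot: [3.14, 0.0, 2.044]
force: [0.5, -0.6, 0.2]
grip_width: 0.0512
finger_force: 0.0
```

Emit:
play_rows(motion=[[0,0,3,0,0,0,0.2],[0,0,5.2,0,0,0,0.2],[0,0,5.2,0,0,0,-1],[0,0,5.2,0,0,0,-1],[0,0,5.2,0,0,0,-1]], squeeze=70)

```text
clock: 9.2
position: [0.6423, 0.1972, 0.1612]
tool_rot: [3.135, 0.001, 2.044]
force: [9.3, 3.2, -6.3]
grip_width: 0.0154
finger_force: 68.5
```

Emit:
play_rows(motion=[[0,0,0,0,0,0,-1],[0,0,0,0,0,0,-1],[0,0,0,0,0,-0.13,-1],[0,0,0,0,0,-0.26,-1],[0,0,0,0,0,-0.39,-1]])

```text
clock: 9.7
position: [0.6425, 0.1974, 0.1612]
tool_rot: [3.136, 0.003, 2.439]
force: [11.8, 6.3, -7.3]
grip_width: 0.0153
finger_force: 68.5
```

Emit:
play_rows(motion=[[0,0,0,0,0,-0.13,-1],[0,0,0,0,0,-0.26,-1],[0,0,0,0,0,-0.39,-1],[0,0,0,0,0,-0.52,-1],[0,0,0,0,0,-0.61,-1]])

```text
clock: 10.2
position: [0.6427, 0.1977, 0.1614]
tool_rot: [3.138, 0.007, 3.049]
force: [12.9, 7.9, -6.9]
grip_width: 0.0153
finger_force: 68.5
```

Emit:
play_rows(motion=[[0,0,0,0,0,0,-1],[0,0,0,0,0,0,-1],[0,0,0,0,0,0,-1],[0,0,-0.5,0,0,0,-1],[0,0,-1,0,0,0,-1]])

```text
clock: 10.7
position: [0.6427, 0.1977, 0.1714]
tool_rot: [3.138, 0.007, 3.044]
force: [13.5, 8.0, -6.8]
grip_width: 0.0149
finger_force: 68.5
```

```bash
python3 - <<'E'
from h import *
o=observe();print(o)
E
```

```text
{'clock': 10.7, 'qpos': array([-0.4592375 ,  0.6591269 ,  0.11574078,  1.53090656, -0.08726291,
        0.94916556,  1.15620793]), 'qd': array([-0.00547314, -0.05523895,  0.0106839 , -0.03843212,  0.00635819,
        0.09584284, -0.00478874]), 'joint_efforts': array([ 2.81220585e+00, -1.04882612e+02,  8.73843580e+00, -2.86957508e+01,
        9.20306705e-01,  4.68793675e+00,  3.40399146e-02]), 'position': array([0.64268821, 0.19774652, 0.1713891 ]), 'tool_rot': array([3.13814903, 0.00658286, 3.04420408]), 'force': array([13.49128552,  8.04170104, -6.81202421]), 'moment': array([ 1.80100018, -3.03701384, -0.00938372]), 'finger_force': 68.50133299827576, 'grip_width': 0.014875639415167872}
```

Emit:
play_rows(motion=[[-0.23,0.17,-1,0,0,0,-1],[-0.23,0.17,-2.5,0,0,0,-1],[-0.23,0.17,-4,0,0,0,-1],[-0.23,0.17,-5.5,0,0,0,-1],[-0.23,0.17,-7,0,0,0,-1]])

```text
clock: 11.2
position: [0.643, 0.1979, 0.241]
tool_rot: [3.141, 0.002, 3.044]
force: [6.2, 3.9, -10.0]
grip_width: 0.015
finger_force: 68.6
```

Emit:
play_rows(motion=[[0,0,-0.7,0,0,0,-1],[0,0,-1.1,0,0,0,-1],[0,0,-1.1,0,0,0,-1],[0,0,-1.1,0,0,0,-1],[0,0,-1.1,0,0,0,-1]])

```text
clock: 11.7
position: [0.6431, 0.198, 0.2511]
tool_rot: [3.14, 0.002, 3.044]
force: [3.5, 3.6, -3.8]
grip_width: 0.0153
finger_force: 69.3
```

```bash
python3 - <<'E'
from h import *
o=observe();print(o['position'],o['force'],o['tool_rot'])
p,P=grab("top"); grab("side","s2")
m=(abs(P[...,0]-.64)<.09)&(abs(P[...,1]+.03)<.2)&(P[...,2]>.03)
for yy in (-.15,-.1,-.05,0,.05,.1):
  q=P[m&(abs(P[...,1]-yy)<.012)]; q=q[abs(q[:,0]-.635)<.025]; print(yy,np.percentile(q[:,2],[20,50,80]))
E
```

```text
[0.6430627  0.19801283 0.25111037] [ 3.5264942   3.56681621 -3.7644428 ] [3.14046578e+00 2.23537028e-03 3.04381959e+00]
-0.15 [0.0703171 0.075842  0.0790133]
-0.1 [0.08178604 0.08843746 0.09166952]
-0.05 [0.09770128 0.10191198 0.1052628 ]
0 [0.11005814 0.1158482  0.11882805]
0.05 [0.12620214 0.12988184 0.13222135]
0.1 [0.13842986 0.14326697 0.14591666]
```

Emit:
play_rows(motion=[[0,0,0,0,0,0.13,-1],[0,0,0,0,0,0.26,-1],[0,0,0,0,0,0.39,-1],[0,0,0,0,0,0.52,-1],[0,0,0,0,0,0.65,-1]])

```text
clock: 12.3
position: [0.6429, 0.1975, 0.251]
tool_rot: [3.14, 0.001, 2.388]
force: [2.5, 1.9, -4.6]
grip_width: 0.0152
finger_force: 69.4
```

Emit:
play_rows(motion=[[0,0,0,0,0,0.13,-1],[0,0,0,0,0,0.26,-1],[0,0,0,0,0,0.36,-1],[0,0,0,0,0,0.36,-1],[0,0,0,0,0,0.36,-1]])

```text
clock: 12.8
position: [0.6426, 0.1975, 0.2504]
tool_rot: [3.141, 0.0, 2.037]
force: [3.0, 0.4, -4.4]
grip_width: 0.0146
finger_force: 69.4
```

Emit:
play_rows(motion=[[0,0,0,0,0,0,0.2],[0,0,0,0,0,0,0.2],[0,0,0,0,0,0,0.2],[0,0,-2,0,0,0,0.2],[0,0,-5,0,0,0,0.2]])

```text
clock: 13.3
position: [0.6417, 0.1975, 0.299]
tool_rot: [-3.139, -0.0, 2.034]
force: [-0.4, -0.4, 0.1]
grip_width: 0.0512
finger_force: 0.0
```

```bash
python3 - <<'E'
from h import *
o=observe();print(o['position'],o['force'],o['tool_rot'])
plan([((.56,.2,.32),Rd(2.044),.5),((.45,.05,.3),Rd(1.58),1,2)])
E
```

```text
[0.6416873  0.1974923  0.29903472] [-0.42602001 -0.35724863  0.07963337] [-3.13870576e+00 -2.98652775e-04  2.03436579e+00]
[[1.94,-3.6,-1.04,-0.001,0,-0.005,0.5],[3.88,-7.2,-2.07,-0.003,0,-0.01,0.5],[2.18,-10.51,-1.67,-0.003,0,0.083,1],[0.48,-13.82,-1.26,-0.003,0,0.176,1],[-1.22,-17.12,-0.85,-0.003,0,0.269,1]]
[[-2.52,-2.74,0.4,0,0,0.093,1],[-5.04,-5.48,0.8,0,0,0.185,1],[-5.04,-5.48,0.8,0,0,0.185,1],[-5.04,-5.48,0.8,0,0,0.185,1],[-5.04,-5.48,0.8,0,0,0.185,1]]
```

```bash
cat >> h.py <<'E'
def cartons(save=None):
    p,P=grab("top",save); Z=P[...,2]; H=cv2.cvtColor(p,cv2.COLOR_RGB2HSV)
    m=(P[...,0]>.35)&(P[...,0]<.8)&(P[...,1]<.3)&(P[...,1]>-.55)&(Z>.045)&(Z<.072)
    b=(H[...,0]>90)&(H[...,0]<120)&(H[...,1]>120)
    for Q,s in blobs(m,P,150):
        f=b[s[1]:s[1]+s[3],s[0]:s[0]+s[2]].mean()
        if f>.3: print("carton",rect(Q),f)
    return p,P
TH=np.radians(14.3); YA=np.radians(-1.9); O=np.array([.629,-.2122,.062])
LR=R.from_euler('z',YA)*R.from_euler('x',TH)
def lanepose(y,z,th=None):
    """TCP pose for gripped carton bottom centre at lane (0,y,z)"""
    r=LR if th is None else R.from_euler('z',YA)*R.from_euler('x',th)
    return O+r.apply([0,y,z+.024]), r*R.from_euler('z',np.pi/2)*R.from_euler('x',np.pi)
E
python3 - <<'E'
from h import *
p,P=cartons("t3")
Z=P[...,2]
m=(abs(P[...,0]-.64)<.1)&(P[...,1]<.3)&(P[...,1]>.13)&(Z>.24)
for Q,s in blobs(m,P,10): print(rect(Q),np.median(Q[:,2]))
m=(abs(P[...,0]-.63)<.1)&(abs(P[...,1]+.215)<.03)&(Z>.083)&(Z<.12)
for Q,s in blobs(m,P,10): print("stop",rect(Q),np.median(Q[:,2]))
print(lanepose(.065,.003)[0],lanepose(.065,.003)[1].as_euler('xyz'))
E
```

```text
carton (array([ 541.7, -376. ]), array([87.4, 54.8]), -62.8) 0.4176470588235294
carton (array([ 442.1, -233.5]), array([85.9, 55.9]), 73.7) 0.5499092558983666
carton (array([433.6,  52.6]), array([86.3, 55.1]), 63.5) 0.44268476621417796
(array([614.5, 186.1]), array([168.2, 117.6]), 11.8) 0.6845640505732713
stop (array([ 627.5, -222.5]), array([73.4, 12. ]), -0.5) 0.0934466532993531
[ 0.6308672  -0.15591391  0.10421836] [ 3.14159265 -0.24958208  1.53763507]
```

View pics/t3.png

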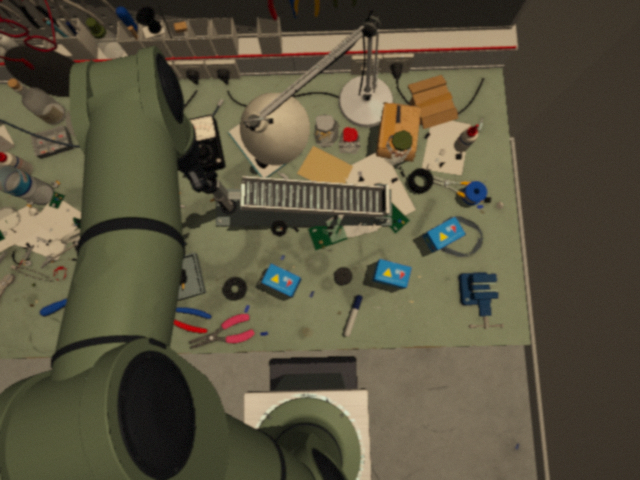

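```bash
python3 - <<'E'
from h import *
p,r=plan([((.56,.2,.31),Rd(2.034),.5),((.434,.0525,.22),Rd(1.1),1),((.434,.0525,.1),Rd(1.1),1)])
print(p)
E
```

```text
[[1.97,-3.68,-0.26,0.002,0,0,0.5],[3.94,-7.37,-0.51,0.004,0,0,0.5],[3,-9.61,0.61,0.004,0,0.117,1],[2.05,-11.85,1.72,0.004,0,0.234,1],[1.11,-14.08,2.84,0.004,0,0.35,1]]
[[-1.66,-1.78,1.12,0,0,0.117,1],[-3.31,-3.55,2.24,0,0,0.234,1],[-4.97,-5.32,3.37,0,0,0.351,1],[-6.62,-7.1,4.49,0,0,0.467,1],[-8.27,-8.87,5.62,0,0,0.584,1]]
[[-0.01,0,4,0,0,0,1],[-0.01,0,8,0,0,0,1],[-0.01,0,12,0,0,0,1],[-0.01,0,12,0,0,0,1],[-0.01,0,12,0,0,0,1]]
[0.43400497 0.05249607 0.0999564 ]
```

Emit:
play_rows(motion=[[1.97,-3.68,-0.26,0,0,0,0.5],[3.94,-7.37,-0.51,0,0,0,0.5],[3,-9.61,0.61,0,0,0.117,1],[2.05,-11.85,1.72,0,0,0.234,1],[1.11,-14.08,2.84,0,0,0.35,1]])

```text
clock: 13.85
position: [0.5107, 0.1441, 0.2713]
tool_rot: [3.141, -0.001, 1.68]
force: [0.8, 0.3, 0.1]
grip_width: 0.0853
finger_force: 0.0
```

Emit:
play_rows(motion=[[-1.66,-1.78,1.12,0,0,0.117,1],[-3.31,-3.55,2.24,0,0,0.234,1],[-4.97,-5.32,3.37,0,0,0.351,1],[-6.62,-7.1,4.49,0,0,0.467,1],[-8.27,-8.87,5.62,0,0,0.584,1]])

```text
clock: 14.35
position: [0.4321, 0.0519, 0.2149]
tool_rot: [3.141, -0.001, 1.096]
force: [0.9, -0.2, -1.1]
grip_width: 0.0852
finger_force: 0.0
```

Emit:
play_rows(motion=[[0,0,4,0,0,0,1],[0,0,8,0,0,0,1],[0,0,12,0,0,0,1],[0,0,12,0,0,0,1],[0,0,12,0,0,0,1]], squeeze=40)

```text
clock: 14.85
position: [0.4328, 0.052, 0.0958]
tool_rot: [-3.141, 0.001, 1.099]
force: [0.3, -0.6, 0.9]
grip_width: 0.0856
finger_force: 0.0
```

```bash
python3 - <<'E'
from h import *
o=observe();print(o['position'],o['force'],o['tool_rot'])
p,P=grab("side"); H=cv2.cvtColor(p,cv2.COLOR_RGB2HSV)
b=(H[...,0]>90)&(H[...,0]<120)&(H[...,1]>120)&(P[...,2]>.05)&(P[...,2]<.07)
for Q,s in blobs(b,P,30): print(rect(Q))
plan([((.434,.0525,.024),Rd(1.1),1,2),((.434,.0525,.024),Rd(1.1),0,5),((.434,.0525,.12),Rd(1.1),0)])
E
```

```text
[0.43279424 0.05204245 0.09583599] [ 0.31497215 -0.55829409  0.86944691] [-3.14111459e+00  6.67890150e-04  1.09908536e+00]
(array([431.7,  51.4]), array([87.7, 55.3]), 62.9)
(array([ 440.7, -234.1]), array([88.4, 54.8]), 73.1)
(array([ 540.3, -377.1]), array([85.7, 58. ]), -62.6)
(array([ 784.6, -460.3]), array([33.3, 10.2]), -51.7)
(array([ 403.1, -467.6]), array([60.2, 44.9]), 48.1)
[[0.02,0.02,3.63,0,0,0,1],[0.03,0.04,7.26,0.001,-0.001,-0.001,1],[0.03,0.04,7.26,0.001,-0.001,-0.001,1],[0.03,0.04,7.26,0.001,-0.001,-0.001,1],[0.03,0.04,7.26,0.001,-0.001,-0.001,0]]
[[0,0,0,0,0,0,0],[0,0,0,0,0,0,0],[0,0,0,0,0,0,0],[0,0,0,0,0,0,0],[0,0,0,0,0,0,0]]
[[0,0,-3.2,0,0,0,0],[0,0,-6.4,0,0,0,0],[0,0,-9.6,0,0,0,0],[0,0,-9.6,0,0,0,0],[0,0,-9.6,0,0,0,0]]
```

Emit:
play_rows(motion=[[0,0,3.6,0,0,0,1],[0,0,7.2,0,0,0,1],[0,0,7.2,0,0,0,1],[0,0,7.2,0,0,0,0],[0,0,7.2,0,0,0,0]])

```text
clock: 15.4
position: [0.4339, 0.0528, 0.0253]
tool_rot: [3.139, -0.002, 1.1]
force: [-0.3, 0.5, 0.1]
grip_width: 0.0589
finger_force: 0.0
```

Emit:
play_rows(motion=[[0,0,0,0,0,0,0],[0,0,0,0,0,0,0],[0,0,-3,0,0,0,0],[0,0,-7,0,0,0,0],[0,0,-11,0,0,0,0]])

```text
clock: 15.9
position: [0.4325, 0.0524, 0.1357]
tool_rot: [3.141, -0.001, 1.099]
force: [0.2, 0.7, 0.3]
grip_width: 0.0544
finger_force: 44.3
```

```bash
python3 - <<'E'
from h import *
o=observe();print(o['position'],o['grip_width'],o['finger_force'])
q,r=lanepose(.07,.06); q2,_=lanepose(.07,.004)
plan([((.45,.02,.24),Rd(1.2),0),(q+[0,0,.08],r,0),(q,r,0)])
print(q,q2)
E
```

```text
[0.43247022 0.05238693 0.13574052] 0.05435571635604849 44.292553067207336
[[-0.69,1.01,-3.48,0,0,-0.034,0],[-1.39,2.02,-6.95,0,0,-0.067,0],[-2.08,3.03,-10.43,0,-0.001,-0.101,0],[-3.46,7.12,-10.44,0.009,0.04,-0.157,0],[-4.85,11.2,-10.45,0.018,0.081,-0.213,0]]
[[-2.2,3.7,-0.23,0.007,0.041,-0.056,0],[-4.4,7.4,-0.46,0.014,0.083,-0.112,0],[-6.61,11.09,-0.68,0.021,0.124,-0.168,0],[-8.81,14.79,-0.91,0.028,0.165,-0.224,0],[-9.14,14.83,3.07,0.028,0.165,-0.224,0]]
[[-0.99,-0.01,3.88,0,0,0,0],[-0.99,-0.01,3.88,0,0,0,0],[-0.99,-0.01,3.88,0,0,0,0],[-0.99,-0.01,3.88,0,0,0,0],[-0.99,-0.01,3.88,0,0,0,0]]
[ 0.63056105 -0.1651427   0.16068725] [ 0.63101965 -0.15131836  0.10642237]
```

Emit:
play_rows(motion=[[-0.69,1.01,-3.48,0,0,-0.034,0],[-1.39,2.02,-6.95,0,0,-0.067,0],[-2.08,3.03,-10.43,0,-0.001,-0.101,0],[-3.46,7.12,-10.44,0.009,0.04,-0.157,0],[-4.85,11.2,-10.45,0.018,0.081,-0.213,0]])

```text
clock: 16.4
position: [0.5072, -0.0353, 0.2408]
tool_rot: [-3.136, -0.08, 1.311]
force: [0.3, 0.8, -0.2]
grip_width: 0.0544
finger_force: 44.5
```

Emit:
play_rows(motion=[[-2.2,3.7,-0.23,0.007,0.041,-0.056,0],[-4.4,7.4,-0.46,0.014,0.083,-0.112,0],[-6.61,11.09,-0.68,0.021,0.124,-0.168,0],[-8.81,14.79,-0.91,0.028,0.165,-0.224,0],[-9.14,14.83,3.07,0.028,0.165,-0.224,0]])

```text
clock: 16.9
position: [0.6298, -0.1682, 0.2043]
tool_rot: [3.133, -0.238, 1.529]
force: [-0.5, 0.2, -1.7]
grip_width: 0.0546
finger_force: 44.6
```

Emit:
play_rows(motion=[[-0.99,-0.01,3.88,0,0,0,0],[-0.99,-0.01,3.88,0,0,0,0],[-0.99,-0.01,3.88,0,0,0,0],[-0.99,-0.01,3.88,0,0,0,0],[-0.99,-0.01,3.88,0,0,0,0]])

```text
clock: 17.4
position: [0.626, -0.1613, 0.1613]
tool_rot: [3.14, -0.242, 1.531]
force: [0.5, 0.9, -1.0]
grip_width: 0.0544
finger_force: 44.5
```

```bash
python3 - <<'E'
from h import *
o=observe();print(o['position'],o['grip_width'],o['finger_force'],o['tool_rot'])
r=lanepose(.07,.004)[1];q2,_=lanepose(.07,.004)
print(r.as_euler('xyz'))
plan([(q2,r,0)])
p,P=grab("side","s4")
E
```

```text
[ 0.6260398  -0.16133021  0.16127542] 0.054436421038235545 44.47439253330231 [ 3.14034523 -0.2415064   1.53064546]
[ 3.14159265 -0.24958208  1.53763507]
[[-0.16,0.23,2.79,0.001,0.004,-0.003,0],[-0.32,0.45,5.57,0.003,0.008,-0.007,0],[-0.32,0.45,5.57,0.003,0.008,-0.007,0],[-0.32,0.45,5.57,0.003,0.008,-0.007,0],[-0.32,0.45,5.57,0.003,0.008,-0.007,0]]
```

View pics/s4.png

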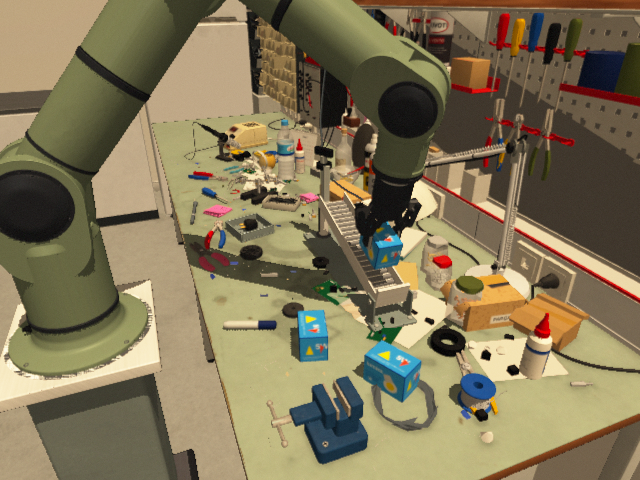

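Emit:
play_rows(motion=[[-0.16,0.23,2.5,0,0.004,-0.003,0],[-0.32,0.45,4,0.003,0.008,-0.007,0],[-0.32,0.45,5,0.003,0.008,-0.007,0],[-0.32,0.45,5.5,0.003,0.008,-0.007,0],[-0.32,0.45,5.5,0.003,0.008,-0.007,0]])

```text
clock: 17.95
position: [0.6299, -0.1514, 0.1044]
tool_rot: [-3.138, -0.25, 1.536]
force: [0.1, -0.8, -0.7]
grip_width: 0.0542
finger_force: 44.5
```

```bash
python3 - <<'E'
from h import *
o=observe();print(o['position'],o['grip_width'],o['force'],o['tool_rot'])
p,P=grab("side","s5")
im=cv2.imread("pics/s5.png")[180:330,300:430]; cv2.imwrite("pics/s5c.png",cv2.resize(im,None,fx=4,fy=4,interpolation=2))
E
```

```text
[ 0.62989299 -0.1514452   0.10438713] 0.05421552589273964 [ 0.05015612 -0.79765101 -0.67638384] [-3.13801776 -0.25022161  1.53636648]
```

View pics/s5c.png

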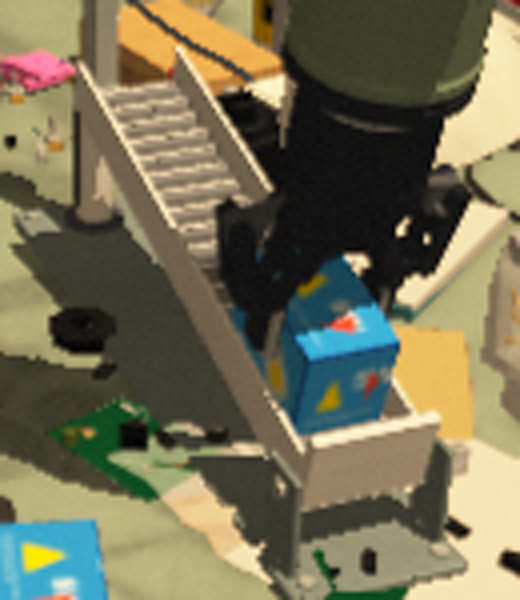

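Emit:
play_rows(motion=[[0,0,0.1,0,0,0,0.8],[0,0,0.1,0,0,0,0.8],[0,0,0.1,0,0,0,0.8],[0,0,-3,0,0,0,0.8],[0,0,-7,0,0,0,0.8]])

```text
clock: 18.5
position: [0.6288, -0.1683, 0.172]
tool_rot: [-3.135, -0.251, 1.536]
force: [0.1, -0.1, 0.6]
grip_width: 0.0772
finger_force: 0.0
```

Emit:
play_rows(motion=[[0,0,-4,0,0,0,0.8],[0,0,-8,0,0,0,0.8],[0,3,-9,0,0,0,0.8],[0,-2,-10,0,0,0,0.8],[0,-6,-10,0,0,0,0.8]])

```text
clock: 19.0
position: [0.5688, -0.1924, 0.2688]
tool_rot: [-3.138, -0.249, 1.537]
force: [-0.1, -1.2, 0.5]
grip_width: 0.0768
finger_force: 0.0
```

```bash
python3 - <<'E'
from h import *
o=observe();print(o['position'],o['tool_rot'])
p,P=cartons("t6"); 
c=LR.inv().apply((P-O).reshape(-1,3)).reshape(P.shape)
m=(abs(c[...,0])<.05)&(c[...,2]>.045)&(c[...,2]<.075)&(c[...,1]>-.01)&(c[...,1]<.3)
for Q,s in blobs(m,c,80): print("lane",rect(Q),np.median(Q[:,2]))
plan([((.46,-.23,.26),Rd(1.28),1),((.442,-.2335,.1),Rd(1.28),1)])
E
```

```text
[ 0.56880452 -0.19239154  0.2688267 ] [-3.1378639  -0.24850127  1.53710754]
lane (array([-2.7, 41.9]), array([89.5, 57.1]), -89.4) 0.06031558664382666
[[-1.39,-3.34,-0.02,-0.013,-0.083,0.084,1],[-2.78,-6.68,-0.04,-0.026,-0.165,0.168,1],[-4.18,-10.02,-0.05,-0.039,-0.248,0.251,1],[-5.27,-10.44,3.8,-0.039,-0.248,0.251,1],[-6.36,-10.86,7.65,-0.039,-0.248,0.251,1]]
[[-0.21,-0.4,4,0,0,0,1],[-0.43,-0.81,8,0,0,0,1],[-0.43,-0.81,8,0,0,0,1],[-0.43,-0.81,8,0,0,0,1],[-0.43,-0.81,8,0,0,0,1]]
```

Emit:
play_rows(motion=[[-1.39,-3.34,-0.02,-0.013,-0.083,0.084,1],[-2.78,-6.68,-0.04,-0.026,-0.165,0.168,1],[-4.18,-10.02,-0.05,-0.039,-0.248,0.251,1],[-5.27,-10.44,3.8,-0.039,-0.248,0.251,1],[-6.36,-10.86,7.65,-0.039,-0.248,0.251,1]])

```text
clock: 19.55
position: [0.4592, -0.2299, 0.1802]
tool_rot: [3.134, -0.002, 1.285]
force: [1.6, -0.4, -0.8]
grip_width: 0.0855
finger_force: 0.0
```

Emit:
play_rows(motion=[[-0.21,-0.4,4,0,0,0,1],[-0.43,-0.81,8,0,0,0,1],[-0.43,-0.81,8,0,0,0,1],[-0.43,-0.81,8,0,0,0,1],[-0.43,-0.81,8,0,0,0,1]])

```text
clock: 20.05
position: [0.4514, -0.2329, 0.1018]
tool_rot: [3.135, -0.001, 1.284]
force: [-0.1, 0.2, 0.4]
grip_width: 0.0854
finger_force: 0.0
```

```bash
cat >> h.py <<'E'
def side():
    p,P=grab("side"); H=cv2.cvtColor(p,cv2.COLOR_RGB2HSV)
    b=(H[...,0]>90)&(H[...,0]<120)&(H[...,1]>120)&(P[...,2]>.052)&(P[...,2]<.07)
    for Q,s in blobs(b,P,60): print("side",rect(Q))
E
python3 - <<'E'
from h import *
o=observe();print(o['position'],o['tool_rot']); side()
E
```

```text
[ 0.45138274 -0.23289702  0.10184892] [ 3.13474549e+00 -1.10037692e-03  1.28397581e+00]
side (array([ 440.8, -233.5]), array([87.7, 55.1]), 73.8)
side (array([ 540.3, -377. ]), array([85.4, 56.9]), -62.4)
side (array([ 405.3, -466.6]), array([61.5, 43.5]), 53.8)
```

Emit:
play_rows(motion=[[-0.3,-0.9,3.5,0,0,0,1],[-0.3,-0.9,7.7,0,0,0,1],[-0.3,-0.9,7.7,0,0,0,1],[-0.3,-0.9,7.7,0,0,0,0],[-0.3,-0.9,7.7,0,0,0,0]])

```text
clock: 20.6
position: [0.4423, -0.2333, 0.025]
tool_rot: [3.135, -0.001, 1.284]
force: [0.1, 0.0, 0.9]
grip_width: 0.059
finger_force: 0.0
```

Emit:
play_rows(motion=[[0,0,0,0,0,0,0],[0,0,0,0,0,0,0],[0,0,-3,0,0,0,0],[0,0,-7,0,0,0,0],[0,0,-11,0,0,0,0]])

```text
clock: 21.1
position: [0.4406, -0.2327, 0.1357]
tool_rot: [3.136, -0.001, 1.284]
force: [1.0, 0.6, -0.1]
grip_width: 0.0546
finger_force: 43.8
```

```bash
python3 - <<'E'
from h import *
o=observe();print(o['position'],o['grip_width'],o['finger_force'],o['tool_rot'])
q,r=lanepose(.155,.06)
plan([((.46,-.22,.24),Rd(1.3),0),(q+[0,0,.06],r,0),(q,r,0,1)])
print(q,lanepose(.155,.003)[0],r.as_euler('xyz'))
E
```

```text
[ 0.4405738  -0.2327495   0.13567164] 0.05461383381479113 43.84925901889801 [ 3.13642324e+00 -1.28206780e-03  1.28365593e+00]
[[0.6,0.52,-3.47,0.002,0,-0.005,0],[1.19,1.04,-6.95,0.003,-0.001,-0.011,0],[1.79,1.56,-10.42,0.005,-0.001,-0.016,0],[5.4,4.1,-10.44,0.012,0.049,-0.063,0],[9.01,6.65,-10.45,0.018,0.098,-0.111,0]]
[[3.3,2.93,0.27,0.006,0.05,-0.047,0],[6.59,5.87,0.54,0.012,0.1,-0.094,0],[9.89,8.8,0.82,0.018,0.149,-0.141,0],[9.59,8.82,3.8,0.018,0.149,-0.141,0],[9.29,8.84,6.79,0.018,0.149,-0.141,0]]
[[0,0,0,0,0,-0.001,0],[0,0,0,0,0,-0.001,0],[0,0,0,0,0,-0.001,0],[0,0,0,0,0,-0.001,0],[0,0,0,0,0,-0.001,0]]
[ 0.63329192 -0.08282165  0.18168217] [ 0.63375871 -0.06875044  0.12644827] [ 3.14159265 -0.24958208  1.53763507]
```

Emit:
play_rows(motion=[[0.6,0.52,-3.47,0.002,0,-0.005,0],[1.19,1.04,-6.95,0.003,0,-0.011,0],[1.79,1.56,-10.42,0.005,0,-0.016,0],[5.4,4.1,-10.44,0.012,0.049,-0.063,0],[9.01,6.65,-10.45,0.018,0.098,-0.111,0]])

```text
clock: 21.6
position: [0.5309, -0.164, 0.2412]
tool_rot: [-3.138, -0.102, 1.397]
force: [0.4, 0.5, -0.4]
grip_width: 0.0544
finger_force: 44.0
```

Emit:
play_rows(motion=[[3.3,2.93,0.27,0.006,0.05,-0.047,0],[6.59,5.87,0.54,0.012,0.1,-0.094,0],[9.89,8.8,0.82,0.018,0.149,-0.141,0],[9.59,8.82,3.8,0.018,0.149,-0.141,0],[9.29,8.84,6.79,0.018,0.149,-0.141,0]])

```text
clock: 22.1
position: [0.6342, -0.0823, 0.18]
tool_rot: [3.14, -0.249, 1.539]
force: [-0.8, 0.6, -1.8]
grip_width: 0.0544
finger_force: 44.1
```

Emit:
play_rows(motion=[[0,0,0,0,0,0,0],[0,0,0,0,0,0,0],[0,0,0,0,0,0,0],[0,0,0,0,0,0,0],[0,0,0,0,0,0,0]])

```text
clock: 22.6
position: [0.6336, -0.0828, 0.1799]
tool_rot: [3.142, -0.249, 1.538]
force: [-0.0, 0.1, -1.5]
grip_width: 0.0543
finger_force: 44.0
```

```bash
python3 - <<'E'
from h import *
o=observe();print(o['position'],o['grip_width'],o['finger_force'],o['tool_rot'])
q,r=lanepose(.155,.002)
plan([(q,r,0)])
E
```

```text
[ 0.63359098 -0.08281407  0.17987008] 0.05428114734660901 43.97205948829651 [ 3.14156979 -0.24930262  1.53761378]
[[0.02,-0.02,2.81,0,0,0,0],[0.04,-0.03,5.62,0,0,0,0],[0.04,-0.03,5.62,0,0,0,0],[0.04,-0.03,5.62,0,0,0,0],[0.04,-0.03,5.62,0,0,0,0]]
```

Emit:
play_rows(motion=[[0,0,2.5,0,0,0,0],[0,0,4.5,0,0,0,0],[0,0,5.5,0,0,0,0],[0,0,5.6,0,0,0,0],[0,0,5.6,0,0,0,0]])

```text
clock: 23.1
position: [0.6338, -0.0692, 0.1249]
tool_rot: [-3.141, -0.249, 1.537]
force: [0.6, -1.3, -1.0]
grip_width: 0.0544
finger_force: 44.1
```

Emit:
play_rows(motion=[[0,0,0,0,0,0,0.8],[0,0,0,0,0,0,0.8],[0,0,0,0,0,0,0.8],[0,0,-3,0,0,0,0.8],[0,0,-7,0,0,0,0.8]])

```text
clock: 23.6
position: [0.6323, -0.0857, 0.1917]
tool_rot: [-3.137, -0.25, 1.537]
force: [-0.2, 0.3, 0.2]
grip_width: 0.0766
finger_force: 0.0
```

Emit:
play_rows(motion=[[0,0,-4,0,0,0,0.8],[0,0,-8,0,0,0,0.8],[0,0,-9,0,0,0,0.8],[0,0,-9,0,0,0,0.8],[0,0,-9,0,0,0,0.8]])

```text
clock: 24.1
position: [0.6322, -0.1078, 0.2784]
tool_rot: [-3.139, -0.25, 1.537]
force: [0.3, 0.2, 0.4]
grip_width: 0.0768
finger_force: 0.0
```

```bash
python3 - <<'E'
from h import *
o=observe();print(o['position'],o['tool_rot']); side()
p,P=grab("side","s7")
im=cv2.imread("pics/s7.png")[180:330,300:430]; cv2.imwrite("pics/s7c.png",cv2.resize(im,None,fx=4,fy=4,interpolation=2))
print(plan([((.60,-.2,.28),Rd(1.6),1),((.5417,-.3764,.26),Rd(2.045),1),((.5417,-.3764,.1),Rd(2.045),1)]))
E
```

```text
[ 0.63224957 -0.10782985  0.27843811] [-3.13898843 -0.24993598  1.53733917]
side (array([ 540.4, -377. ]), array([85.3, 56.8]), -62.3)
side (array([ 404.6, -468. ]), array([59. , 44.9]), 50.4)
[[-3,-0.97,-0.83,0.001,-0.083,-0.021,1],[-5.99,-1.94,-1.66,0.003,-0.167,-0.041,1],[-8.99,-2.91,-2.5,0.004,-0.25,-0.062,1],[-12.54,-3.96,-2.99,0.015,-0.25,-0.151,1],[-16.1,-5.01,-3.48,0.026,-0.249,-0.239,1]]
[[-3.21,-1.86,0.4,0,0,-0.089,1],[-6.42,-3.73,0.8,0,0,-0.178,1],[-9.63,-5.6,1.2,0,0,-0.267,1],[-9.63,-5.6,5.2,0,0,-0.267,1],[-9.63,-5.6,9.2,0,0,-0.267,1]]
[[0,0,4,0,0,0,1],[0,0,8,0,0,0,1],[0,0,8,0,0,0,1],[0,0,8,0,0,0,1],[0,0,8,0,0,0,1]]
(array([ 0.5417148 , -0.37634538,  0.09999031]), Rotation.from_matrix(array([[-4.56523883e-01,  8.89711053e-01,  4.32682774e-04],
                            [ 8.89711156e-01,  4.56523862e-01,  1.51048608e-04],
                            [-6.31403946e-05,  4.53919988e-04, -9.99999895e-01]])))
```

View pics/s7c.png

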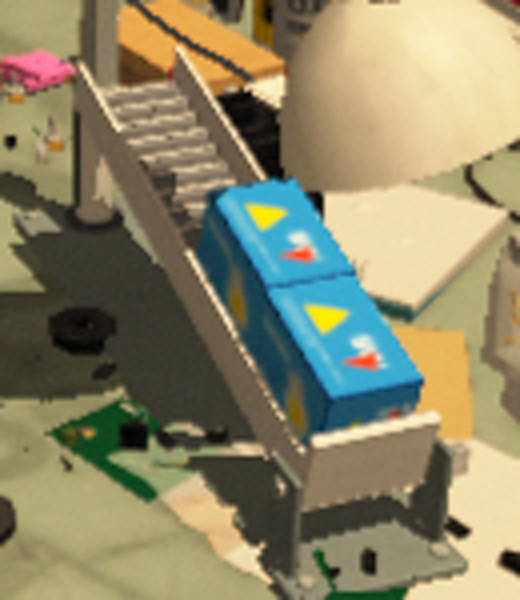

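Two cartons sit in a closed row against the stop (crop centre ~(310,290)). On to the third.

Emit:
play_rows(motion=[[-3,-0.97,-0.83,0.001,-0.083,-0.021,1],[-5.99,-1.94,-1.66,0.003,-0.167,-0.041,1],[-8.99,-2.91,-2.5,0.004,-0.25,-0.062,1],[-12.54,-3.96,-2.99,0.015,-0.25,-0.151,1],[-16.1,-5.01,-3.48,0.026,-0.249,-0.239,1]])

```text
clock: 24.7
position: [0.5769, -0.2706, 0.2723]
tool_rot: [3.14, 0.0, 1.784]
force: [1.3, -0.2, -0.5]
grip_width: 0.0854
finger_force: 0.0
```

Emit:
play_rows(motion=[[-3.21,-1.86,0.4,0,0,-0.089,1],[-6.42,-3.73,0.8,0,0,-0.178,1],[-9.63,-5.6,1.2,0,0,-0.267,1],[-9.63,-5.6,5.2,0,0,-0.267,1],[-9.63,-5.6,9.2,0,0,-0.267,1]])

```text
clock: 25.2
position: [0.5414, -0.378, 0.1798]
tool_rot: [3.139, 0.002, 2.043]
force: [0.4, 0.6, -0.2]
grip_width: 0.0853
finger_force: 0.0
```

Emit:
play_rows(motion=[[0,0,4,0,0,0,1],[0,0,7,0,0,0,1],[0,0,7,0,0,0,1],[0,0,7,0,0,0,1],[0,0,7,0,0,0,1]])

```text
clock: 25.7
position: [0.543, -0.3776, 0.1131]
tool_rot: [3.139, 0.003, 2.044]
force: [0.8, -0.1, 0.7]
grip_width: 0.0854
finger_force: 0.0
```

```bash
python3 - <<'E'
from h import *
o=observe();print(o['position'],o['tool_rot']); side()
plan([((.5412,-.3765,.06),Rd(2.045),1),((.5412,-.3765,.025),Rd(2.045),1,1),((.5412,-.3765,.025),Rd(2.045),0,4),((.5412,-.3765,.14),Rd(2.045),0)])
E
```

```text
[ 0.5429848  -0.37757488  0.11307299] [3.13865709 0.00326881 2.04441408]
side (array([ 540.1, -376.2]), array([86.1, 57.6]), -62.7)
side (array([ 399.1, -474.7]), array([51.1, 34.4]), 37.0)
[[0.1,-0.07,2.66,0.002,0.002,0,1],[0.2,-0.14,5.32,0.003,0.004,-0.001,1],[0.21,-0.15,8.82,0.003,0.004,-0.001,1],[0.21,-0.15,8.82,0.003,0.004,-0.001,1],[0.21,-0.15,8.82,0.003,0.004,-0.001,0]]
[[0,0,0,0,0,0,0],[0,0,0,0,0,0,0],[0,0,0,0,0,0,0],[0,0,0,0,0,0,0],[0,0,-3.83,0,0,0,0]]
[[0,0,-3.83,0,0,0,0],[0.01,0,-7.67,0,0,0,0],[0.01,0,-7.67,0,0,0,0],[0.01,0,-7.67,0,0,0,0],[0.01,0,-7.67,0,0,0,0]]
```

Emit:
play_rows(motion=[[0.1,-0.07,2.66,0.002,0.002,0,1],[0.2,-0.15,5.32,0.003,0.004,0,1],[0.2,-0.15,8.8,0.003,0.004,0,1],[0.2,-0.15,8.8,0.003,0.004,0,1],[0.2,-0.15,8.8,0.003,0.004,0,0]])

```text
clock: 26.25
position: [0.5407, -0.3765, 0.0249]
tool_rot: [-3.141, -0.002, 2.044]
force: [-0.1, 0.0, 0.2]
grip_width: 0.0732
finger_force: 0.0
```

Emit:
play_rows(motion=[[0,0,0,0,0,0,0],[0,0,0,0,0,0,0],[0,0,0,0,0,0,0],[0,0,-2,0,0,0,0],[0,0,-5,0,0,0,0]])

```text
clock: 26.75
position: [0.5402, -0.3759, 0.0744]
tool_rot: [-3.14, -0.003, 2.044]
force: [0.5, 0.6, -1.0]
grip_width: 0.0544
finger_force: 42.7
```

Emit:
play_rows(motion=[[0,0,-4,0,0,0,0],[0,0,-8,0,0,0,0],[0,0,-12,0,0,0,0],[0,0,-16,0,0,0,0],[0,0,-16,0,0,0,0]])

```text
clock: 27.25
position: [0.5424, -0.3781, 0.2407]
tool_rot: [3.137, 0.006, 2.044]
force: [-0.4, -0.6, -2.0]
grip_width: 0.0546
finger_force: 42.8
```

```bash
python3 - <<'E'
from h import *
o=observe();print(o['position'],o['grip_width'],o['finger_force'],o['tool_rot'])
q,r=lanepose(.24,.07)
plan([((.57,-.25,.25),Rd(1.7),0),((.6,-.1,.28),Rd(1.6),0),(q+[0,0,.05],r,0),(q,r,0,2)])
print(q)
E
```

```text
[ 0.5423604  -0.37809345  0.24071937] 0.05462479459496015 42.82306909561157 [3.1371731  0.00559071 2.04391988]
[[3.38,2.77,-0.32,0.002,0.002,0.115,0],[6.76,5.53,-0.63,0.004,0.003,0.229,0],[10.14,8.3,-0.95,0.005,0.005,0.344,0],[13.13,10.68,-1.7,0.005,0.005,0.369,0],[16.12,13.06,-2.46,0.005,0.005,0.394,0]]
[[3.68,1.04,-0.75,0,0,0.025,0],[7.36,2.09,-1.5,0,0,0.05,0],[10.49,3.54,-0.91,-0.004,0.083,0.071,0],[13.62,4.99,-0.32,-0.009,0.166,0.091,0],[16.75,6.44,0.27,-0.014,0.249,0.112,0]]
[[-0.62,0,2.42,0,0,0,0],[-1.24,0,4.85,0,0,0,0],[-1.24,0,4.85,0,0,0,0],[-1.24,0,4.85,0,0,0,0],[-1.24,0,4.85,0,0,0,0]]
[ 0.6359409  -0.00296923  0.21236724]
```

Emit:
play_rows(motion=[[3.38,2.77,-0.32,0.002,0.002,0.115,0],[6.76,5.53,-0.63,0.004,0.003,0.229,0],[10.14,8.3,-0.95,0.005,0.005,0.344,0],[13.13,10.68,-1.7,0.005,0.005,0.369,0],[16.12,13.06,-2.46,0.005,0.005,0.394,0]])

```text
clock: 27.75
position: [0.5836, -0.1715, 0.2594]
tool_rot: [-3.135, -0.006, 1.649]
force: [1.2, -0.4, -0.7]
grip_width: 0.0546
finger_force: 42.8
```

Emit:
play_rows(motion=[[3.68,1.04,-0.75,0,0,0.025,0],[7.36,2.09,-1.5,0,0,0.05,0],[10.49,3.54,-0.91,-0.004,0.083,0.071,0],[13.62,4.99,-0.32,-0.009,0.166,0.091,0],[16.75,6.44,0.27,-0.014,0.249,0.112,0]])

```text
clock: 28.25
position: [0.6349, 0.0004, 0.2573]
tool_rot: [-3.135, -0.258, 1.536]
force: [0.3, 0.1, -1.6]
grip_width: 0.0548
finger_force: 42.7
```

Emit:
play_rows(motion=[[-0.62,0,2.42,0,0,0,0],[-1.24,0,4.85,0,0,0,0],[-1.24,0,4.85,0,0,0,0],[-1.24,0,4.85,0,0,0,0],[-1.24,0,4.85,0,0,0,0]])

```text
clock: 28.75
position: [0.6346, -0.0013, 0.2078]
tool_rot: [-3.135, -0.254, 1.536]
force: [-0.0, 0.6, -0.7]
grip_width: 0.055
finger_force: 42.8
```

```bash
python3 - <<'E'
from h import *
o=observe();print(o['position'],o['grip_width'],o['finger_force'],o['tool_rot'])
q,r=lanepose(.24,.002)
plan([(q,r,0)])
E
```

```text
[ 0.63457146 -0.00129016  0.20782164] 0.05503096901572013 42.75008976459503 [-3.13522485 -0.25418187  1.53607926]
[[-0.04,0.09,3.16,-0.003,-0.002,-0.001,0],[-0.07,0.18,6.32,-0.006,-0.005,-0.001,0],[-0.07,0.18,6.32,-0.006,-0.005,-0.001,0],[-0.07,0.18,6.32,-0.006,-0.005,-0.001,0],[-0.07,0.18,6.32,-0.006,-0.005,-0.001,0]]
```

Emit:
play_rows(motion=[[-0.04,0.09,3,-0.003,0,0,0],[-0.07,0.18,5,-0.006,-0.004,0,0],[-0.07,0.18,6,-0.006,-0.004,0,0],[-0.07,0.18,6.2,-0.006,-0.004,0,0],[-0.07,0.18,6.2,-0.006,-0.004,0,0]])

```text
clock: 29.25
position: [0.6362, 0.0135, 0.1468]
tool_rot: [-3.14, -0.25, 1.536]
force: [0.3, -0.5, 0.4]
grip_width: 0.0544
finger_force: 42.9
```

Emit:
play_rows(motion=[[0,0,0,0,0,0,0.8],[0,0,0,0,0,0,0.8],[0,0,0,0,0,0,0.8],[0,0,-3,0,0,0,0.8],[0,0,-7,0,0,0,0.8]])

```text
clock: 29.75
position: [0.6345, -0.0032, 0.2133]
tool_rot: [-3.136, -0.25, 1.536]
force: [0.6, 0.5, 1.0]
grip_width: 0.0768
finger_force: 0.0
```

Emit:
play_rows(motion=[[0,0,-4,0,0,0,0.8],[0,0,-8,0,0,0,0.8],[2,0,-9,0,0,0,0.8],[5,-1,-9,0,0,0,0.8],[5,-1,-9,0,0,0,0.8]])

```text
clock: 30.25
position: [0.6262, 0.0266, 0.3148]
tool_rot: [-3.141, -0.252, 1.54]
force: [0.2, 0.2, -0.6]
grip_width: 0.077
finger_force: 0.0
```

```bash
python3 - <<'E'
from h import *
o=observe();print(o['position'],o['tool_rot'])
p,P=grab("side","s8")
c=LR.inv().apply((P-O).reshape(-1,3)).reshape(P.shape)
H=cv2.cvtColor(p,cv2.COLOR_RGB2HSV)
m=(abs(c[...,0])<.05)&(c[...,2]>.052)&(c[...,2]<.075)&(c[...,1]>-.01)&(c[...,1]<.36)&(H[...,0]>90)&(H[...,0]<120)
for Q,s in blobs(m,c,60): print("lane",rect(Q),np.median(Q[:,2]))
im=cv2.imread("pics/s8.png")[130:330,300:430]; cv2.imwrite("pics/s8c.png",cv2.resize(im,None,fx=3,fy=3,interpolation=2))
y0=2.044
plan([((.6425,.1975,.35),Rd(y0),.2),((.6425,.1975,.3),Rd(y0),.2)])
E
```

```text
[0.62623087 0.02661505 0.31484057] [-3.14067962 -0.25242057  1.53995657]
lane (array([ -3. , 127.7]), array([259. ,  58.1]), 89.9) 0.05799811368600292
[[3.53,0.21,0.17,0.012,-0.049,-0.101,0.2],[7.07,0.42,0.33,0.025,-0.098,-0.201,0.2],[10.6,0.64,0.5,0.037,-0.148,-0.302,0.2],[14.14,0.85,0.66,0.05,-0.197,-0.402,0.2],[17.67,1.06,0.83,0.062,-0.246,-0.503,0.2]]
[[0,0,2.5,0,0,0,0.2],[0,0,5,0,0,0,0.2],[0,0,5,0,0,0,0.2],[0,0,5,0,0,0,0.2],[0,0,5,0,0,0,0.2]]
```

View pics/s8c.png

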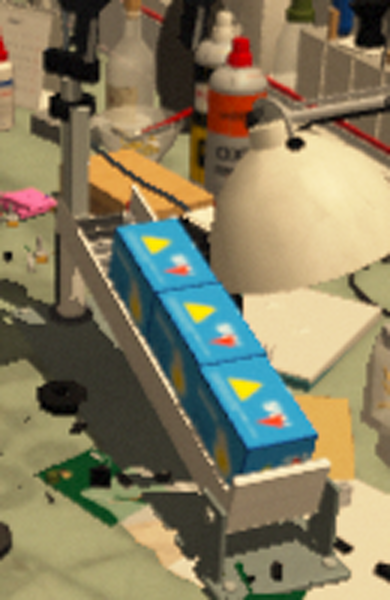

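Emit:
play_rows(motion=[[3.53,0.21,0.17,0.012,-0.049,-0.101,0.2],[7.07,0.42,0.33,0.025,-0.098,-0.201,0.2],[10.6,0.64,0.5,0.037,-0.148,-0.302,0.2],[14.14,0.85,0.66,0.05,-0.197,-0.402,0.2],[17.67,1.06,0.83,0.062,-0.246,-0.503,0.2]])

```text
clock: 30.8
position: [0.6435, 0.1963, 0.3493]
tool_rot: [-3.14, 0.003, 2.045]
force: [-0.1, -0.0, 0.3]
grip_width: 0.0514
finger_force: 0.0
```

Emit:
play_rows(motion=[[0,0,2.5,0,0,0,0.2],[0,0,5,0,0,0,0.2],[0,0,5,0,0,0,0.2],[0,0,5,0,0,0,0.2],[0,0,5,0,0,0,0.2]])

```text
clock: 31.3
position: [0.6438, 0.1951, 0.3004]
tool_rot: [3.141, 0.001, 2.041]
force: [-0.5, -0.3, 0.4]
grip_width: 0.0511
finger_force: 0.0
```

```bash
python3 - <<'E'
from h import *
o=observe();print(o['position'],o['tool_rot'])
plan([((.6425,.1975,.25),Rd(2.037),.2,1),((.6425,.1975,.25),Rd(2.037),-1,4)])
E
```

```text
[0.64376319 0.19507042 0.30040297] [3.14130568e+00 5.63103438e-04 2.04090438e+00]
[[0.14,0,2.52,0,0,0.002,0.2],[0.28,0,5.04,0,0.001,0.004,0.2],[0.28,0,5.04,0,0.001,0.004,0.2],[0.28,0,5.04,0,0.001,0.004,-1],[0.28,0,5.04,0,0.001,0.004,-1]]
[[0,0,0,0,0,0,-1],[0,0,0,0,0,0,-1],[0,0,0,0,0,0,-1],[0,0,0,0,0,0,-1],[0,0,0,0,0,0,-1]]
```

Emit:
play_rows(motion=[[0.14,0,2.5,0,0,0,0.2],[0.28,0,5,0,0,0,0.2],[0.28,0,5,0,0,0,0.2],[0.28,0,5,0,0,0,-1],[0.28,0,5,0,0,0,-1]], squeeze=70)

```text
clock: 31.8
position: [0.6426, 0.198, 0.2509]
tool_rot: [3.141, 0.001, 2.041]
force: [0.3, 0.8, 0.1]
grip_width: 0.023
finger_force: 0.0
```

Emit:
play_rows(motion=[[0,0,0,0,0,0,-1],[0,0,0,0,0,0,-1],[0,0,0,0,0,-0.13,-1],[0,0,0,0,0,-0.26,-1],[0,0,0,0,0,-0.39,-1]])

```text
clock: 32.3
position: [0.6426, 0.198, 0.2506]
tool_rot: [3.141, 0.001, 2.437]
force: [4.5, -0.1, -5.4]
grip_width: 0.0127
finger_force: 113.5
```

Emit:
play_rows(motion=[[0,0,0,0,0,-0.13,-1],[0,0,0,0,0,-0.26,-1],[0,0,0,0,0,-0.39,-1],[0,0,0,0,0,-0.52,-1],[0,0,0,0,0,-0.62,-1]])

```text
clock: 32.8
position: [0.6427, 0.1982, 0.25]
tool_rot: [3.142, 0.001, 3.057]
force: [4.3, 1.6, -6.2]
grip_width: 0.0127
finger_force: 113.6
```

Emit:
play_rows(motion=[[0,0,0,0,0,0,-1],[0,0,0,0,0,0,-1],[0,0,0,0,0,0,-1],[0,0,0.4,0,0,0,-1],[0,0,0.8,0,0,0,-1]])

```text
clock: 33.3
position: [0.6426, 0.1982, 0.2415]
tool_rot: [-3.142, 0.001, 3.052]
force: [6.6, 0.6, -3.7]
grip_width: 0.0128
finger_force: 114.0
```

Emit:
play_rows(motion=[[0,0,0.8,0,0,0,-1],[0,0,1.6,0,0,0,-1],[0,0,2.4,0,0,0,-1],[0,0,3.1,0,0,0,-1],[0,0,3.3,0,0,0,-1]])

```text
clock: 33.8
position: [0.6426, 0.1982, 0.2076]
tool_rot: [-3.141, 0.001, 3.052]
force: [8.6, 3.0, -4.6]
grip_width: 0.0124
finger_force: 113.8
```

Emit:
play_rows(motion=[[0,0,0,0,0,0,-1],[0,0,0,0,0,0,-1],[0,0,0,0,0,0,-1],[0,0,0,0,0,0,-1],[0,0,0,0,0,0,-1]])

```text
clock: 34.3
position: [0.6425, 0.1982, 0.2079]
tool_rot: [-3.141, 0.001, 3.052]
force: [8.2, 2.5, -8.0]
grip_width: 0.0122
finger_force: 113.4
```

```bash
python3 - <<'E'
from h import *
o=observe();print(o['position'],o['force'],o['tool_rot'],o['grip_width'],o['finger_force'])
p,P=grab("side")
H=cv2.cvtColor(p,cv2.COLOR_RGB2HSV)
r=R.from_euler('z',YA)
c=r.inv().apply((P-O).reshape(-1,3)).reshape(P.shape)
m=(abs(c[...,0])<.05)&(c[...,2]>.0)&(c[...,2]<.14)&(c[...,1]>-.05)&(c[...,1]<.36)&(H[...,0]>90)&(H[...,0]<120)&(H[...,1]>120)
# top-face points: fit plane to upper envelope by y
Q=c[m]
ys=np.arange(.02,.23,.02); zs=[np.percentile(Q[abs(Q[:,1]-y)<.01][:,2],90) for y in ys]
f=np.polyfit(ys,zs,1); print("slope deg",np.degrees(np.arctan(f[0])),"leg est",.36*np.sin(np.arctan(f[0])))
E
```

```text
[0.64252262 0.19819326 0.20793792] [ 8.19502468  2.52471581 -8.00250644] [-3.14114022e+00  7.77256573e-04  3.05163213e+00] 0.012246861107112154 113.40900957584381
slope deg 6.988708213985469 leg est 0.04380254322881158
```

Emit:
play_rows(motion=[[0,0,0,0,0,0.13,-1],[0,0,0,0,0,0.26,-1],[0,0,0,0,0,0.39,-1],[0,0,0,0,0,0.52,-1],[0,0,0,0,0,0.65,-1]])

```text
clock: 34.85
position: [0.6425, 0.1979, 0.208]
tool_rot: [-3.141, 0.001, 2.396]
force: [7.4, 0.7, -9.1]
grip_width: 0.0129
finger_force: 113.5
```

Emit:
play_rows(motion=[[0,0,0,0,0,0.13,-1],[0,0,0,0,0,0.26,-1],[0,0,0,0,0,0.37,-1],[0,0,0,0,0,0.37,-1],[0,0,0,0,0,0.37,-1]])

```text
clock: 35.35
position: [0.6424, 0.1979, 0.208]
tool_rot: [-3.141, 0.001, 2.031]
force: [7.1, -0.2, -7.8]
grip_width: 0.0126
finger_force: 113.8
```

Emit:
play_rows(motion=[[0,0,0,0,0,0,0.2],[0,0,0,0,0,0,0.2],[0,0,0,0,0,0,0.2],[0,0,-2,0,0,0,0.2],[0,0,-5,0,0,0,0.2]])

```text
clock: 35.85
position: [0.6409, 0.198, 0.2572]
tool_rot: [-3.137, -0.0, 2.032]
force: [0.8, 0.4, 0.8]
grip_width: 0.051
finger_force: 0.0
```

```bash
python3 - <<'E'
from h import *
o=observe();print(o['position'],o['tool_rot'])
plan([((.6425,.1975,.31),Rd(2.037),.2),((.5,.36,.33),Rd(2.2),.2,2)])
E
```

```text
[0.64088776 0.19795147 0.2571969 ] [-3.13722952e+00 -4.48106671e-05  2.03172849e+00]
[[-0.06,0.05,-2.64,-0.002,0,-0.003,0.2],[-0.11,0.1,-5.28,-0.004,0,-0.005,0.2],[4.07,-1.01,-5.68,-0.004,0,-0.038,0.2],[8.25,-2.12,-6.07,-0.004,0,-0.07,0.2],[12.42,-3.22,-6.47,-0.004,0,-0.103,0.2]]
[[4.27,-0.68,-0.39,0,0,-0.033,0.2],[8.54,-1.35,-0.79,0,0,-0.065,0.2],[8.54,-1.35,-0.79,0,0,-0.065,0.2],[8.54,-1.35,-0.79,0,0,-0.065,0.2],[8.54,-1.35,-0.79,0,0,-0.065,0.2]]
```

Emit:
play_rows(motion=[[0,0,-2.6,0,0,0,0.2],[0,0,-5.3,0,0,0,0.2],[4,-1,-5.7,0,0,-0.04,0.2],[8.25,-2.1,-6,0,0,-0.07,0.2],[12.4,-3.2,-6.5,0,0,-0.1,0.2]])

```text
clock: 36.35
position: [0.5567, 0.2959, 0.3231]
tool_rot: [-3.14, -0.0, 2.133]
force: [0.6, 1.1, 0.4]
grip_width: 0.0513
finger_force: 0.0
```

Emit:
play_rows(motion=[[4.27,-0.7,-0.4,0,0,0,0.2],[8.5,-1.3,-0.8,0,0,0,0.2],[8.5,-1.3,-0.8,0,0,0,0.2],[8.5,-1.3,-0.8,0,0,0,0.2],[8.5,-1.3,-0.8,0,0,0,0.2]])

```text
clock: 36.85
position: [0.5024, 0.3591, 0.331]
tool_rot: [-3.14, 0.001, 2.131]
force: [1.0, -1.1, -0.5]
grip_width: 0.0513
finger_force: 0.0
```

```bash
python3 - <<'E'
from h import *
p,P=grab("top"); Z=P[...,2]
m=(abs(P[...,0]-.64)<.06)&(abs(P[...,1]-.2)<.06)&(Z>.2)&(Z<.26)
for Q,s in blobs(m,P,20): print("knob",rect(Q),np.median(Q[:,2]))
p,P=grab("side","s9"); H=cv2.cvtColor(p,cv2.COLOR_RGB2HSV)
for th in (7.0,):
  r=R.from_euler('z',YA)*R.from_euler('x',np.radians(th))
  c=r.inv().apply((P-O).reshape(-1,3)).reshape(P.shape)
  m=(abs(c[...,0])<.05)&(c[...,2]>.05)&(c[...,2]<.075)&(c[...,1]>-.02)&(c[...,1]<.36)&(H[...,0]>90)&(H[...,0]<120)
  for Q,s in blobs(m,c,60):
    print("lane",rect(Q),np.median(Q[:,2]))
    f=np.polyfit(Q[:,1],Q[:,2],1);print(th+np.degrees(f[0]))
E
```

```text
knob (array([639.8, 196.1]), array([59.4, 17.2]), -64.4) 0.22693024761030714
lane (array([ -2.6, 128.3]), array([258.6,  59.7]), 89.5) 0.05755967762005204
6.892244901396395
```

View pics/s9.png

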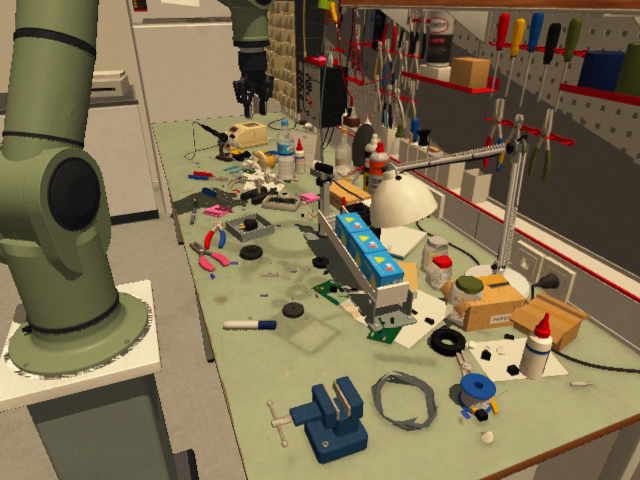

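```bash
python3 -c "
from workcell import bot
print(bot.job_done())"
```

```text
the job is handed in; nothing more can be done
None
```

The job is handed in, but no verdict came back. In the last images all three cartons stood in a closed row against the stop, the leg was at about 41 mm (middle notch) with the knob turned back to its locked angle, the adapter lay in the tray, and the other things looked undisturbed.

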